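Cover the pot with the hot lid, using the lid lifter

ROBOT

A 7-joint arm with a two-finger parallel gripper is mounted at the origin on the work surface. World frame = base frame: x ahead of the robot, y to its left, z up, the work surface at z = 0. Lengths are in m, angles in rad, forces in N, time in s.
With the tool pointing down it reaches from about 0.35 to 0.9 m from the base axis. Payload 7.2 kg.
Tool frame: the origin (TCP) lies on the centre line of the jaws, within the pads' length; the fingertips stand tip_extent ahead of it and the grasp point (between the pads) lies 2 mm behind it (tip_extent is the distance from the TCP to the fingertips, in m); y points along the fingers, x is the direction in which the jaws open and shut, and the axes are right-handed (so a half turn about y gives the same grasp; the last joint's range is limited). The gripper opens to 85 mm and grips with 20 to 120 N. Pads are 22 mm wide; open, the fingers measure 114 mm over their backs; the gripper's body (76 mm by 85 mm) begins 54 mm behind the grasp point. The pads swing forward as they close: fully open they stand 13 mm farther back than shut.
Start: joints at [-1.205, 0.411, -0.013, 1.596, 0.006, 1.134, -0.082], TCP at [0.263, 0.567, 0.248] pointing down, gripper open.
Joint ranges: [-2.95, 2.95], [-0.29, 1.99], [-1.47, 1.44], [0.14, 2.54], [-1.03, 4.17], [0.13, 1.85], [-2.86, 2.86]. Speed limits (rad/s): [2.39, 2.39, 3.01, 3.01, 3.14, 3.14, 3.14].

INTERFACE

Orientations are given as a unit quaternion [w, x, y, z].
In Python, from plant import * gives the robot as it stands. The module is installed in compiled form; this text tells all that it offers.
- The arm moves only by the tool send_rows, never from a script. Its argument "deltas" is text: rows parted by semicolons, each of 4 numbers parted by spaces: the shift along the tool's x, y, z in m, then the turn about the tool's y in rad. A call has exactly 5 rows; each row shifts and turns the commanded pose from where the row before left it, along the tool's axes as they then stand; what a row does not reach is not made up. A row lasts 1/8 s, in which the tool goes at most 62.5 mm and 10.7 degrees, less where a joint would pass 70% of its speed; a pose out of reach is approached as far as the arm can. A call with a gripper value outside its range is refused whole. "claw" is the finger opening in m, from 0 to 0.0854, set as the call begins (left out, the last holds). The fingers move at their own pace and stop on an object; the grip force is fixed at half the most. Time passes only in rows, so rows that do not move let the fingers close, or fill a call up. It gives the time, the measured TCP pose, the force and the opening at its end, in the units of the state.
- get_obs(): the state, without advancing time (a new reading comes with each control period).
- get_image(name): name is "scene" or "side" or "wrist"; returns a dict with "frame" (384x512x3 uint8, red, green, blue), "mtx" (3x3 intrinsics, pixels), "eye" and "rotation" of the camera in the world; the wrist camera has in their place "tool_from_camera" (4x4, takes a point from camera to tool coordinates, whose origin is the TCP and whose axes are the tool frame's). Camera axes: x right, y up, looking along -z (the intrinsics and any distortion apply to the point x, -y, -z); pixel columns grow to the right and rows downward; lengths in m; the calibration is good to about 2 mm. A picture is of the moment at which its call begins: read the wrist's pose just before it. There is no depth.
- job_done(): hands the job in, once; it reports no verdict.
The state is a dict: "time": time; "joint_positions": joint angles; "dq": joint speeds; "effort": joint torques, N m; "eef_pos": TCP position; "orientation": TCP orientation; "force": force on the tool from outside, world axes, zero at the start; "moment": the same for the moment, N m; "width": finger opening in m.
Only numpy, scipy, OpenCV 4.12 (cv2) and the standard library are available. Lean on these libraries where they do the work, as an engineer would, in place of code of your own. Each camera call takes 0.05 s, during which the arm holds its last target.

TASK

The pot on the hot plate needs its hot lid. Take the lid lifter by its orange grip, hook the lid by its black loop and lift it level off the iron lid rest, then lower it gently into the pot's mouth, feeling for its seat until it has dropped fully home. Unhook the lifter and stand it back upright on the middle of its cork mat; never touch the hot lid with the robot, do not tip or bang the lid, and leave the other kitchen things where they are.

Things in the scene. Friction and masses are not known exactly. Their poses are not given: they have to be found in the camera images.
- lifter_grip (a point): Centre of the lid lifter's orange grip block (64 mm along x, 22 along y, 30 tall: take it across the 22 mm), 90 mm above the flat undersides of its two prongs, on which the lifter stands upright by itself. z up, x where the prongs point. C-shaped steel hook, 200 g; a 14 mm wide stem goes down behind the grip, x -43 to -34 mm. Starts on the mat, turned up to 0.5 rad.
- lifter_saddle (a point): Bottom of the lifter's saddle, 85 mm straight below the grip centre. The two prongs (each 8 mm wide, at y = +-16 mm, 40 mm over both, 5 mm thick here) run from the stem to x = +26 mm. Each has a V-shaped dip here to carry the loop bar, between lips about 10 mm higher at x = +20 and -20 mm. A bar lying in the saddle has its centre about 5 mm above this point.
- lid: Hot steel pan lid, 0.3 to 0.55 kg; origin at the centre of its underside, z up. A round plug, 141 mm across (137 at its chamfered bottom edge) and 12 mm deep, fits the pot's mouth; above it a flange 166 mm across, its top 16 mm above the origin. Starts on the lid rest, at most 8 mm off centre, its x axis within 0.6 rad of straight ahead. Its pose is still given while it hangs on the lifter.
- lid_loop (a point): Middle of the lid's black loop handle: a level round bar, 8 mm thick, along the lid's y axis, 48 mm above the lid's origin, on legs near y = +-38 mm. Free window below the bar: 28 mm high (16 to 44 mm above the lid's origin), about 66 mm wide. The prongs go through it along the lid's x axis, either way; the lid then hangs level.
- lid_rest: Black iron trivet, a disc 148 mm across and 25 mm high, fixed. Origin: centre of its underside. The lid lies on its flat top.
- hotplate: Hot plate, white box 190 x 190 mm with a black round plate, 40 mm high, fixed; origin at the centre of its underside. On it stands the heavy steel pot, which does not move and is NOT measured: its centre lies 6 to 11 mm from the hot plate's centre in any direction, so feel for the mouth with the lid, or look. A lid that misses leans, low side towards the pot's centre.
- pot_level (a point): Point on the hot plate's axis at the height of the pot's rim, 110 mm above the hot plate's origin (NOT the pot's centre). Pot: 156 mm outside, mouth 146 mm (2.5 mm clearance all round the lid's plug), two small loop handles 20 mm below the rim. Fully home, the lid's origin is 12 mm below this height; lying on the rim unseated it is up to level with it.
- mat: Cork mat 130 x 90 x 5 mm, fixed to the table, origin at the centre of its underside; the lifter starts on it and goes back on it.
- mug: Bystander, leave alone: blue mug, 92 mm tall; origin at its underside.
- cup: Bystander, leave alone: white mug, 85 mm tall; origin at its underside.
- jar: Bystander, leave alone: amber jar with a red cap, 75 mm tall, between the hot plate and the lid rest; origin at its underside.
- bottle: Bystander, leave alone: amber glass bottle, 210 mm tall; origin at its underside.
- mill: Bystander, leave alone: dark wooden pepper mill, 145 mm tall; origin at its underside.
- bowl: Bystander, leave alone: white bowl, 50 mm tall; origin at its underside.
- spoon: Bystander, leave alone: wooden spoon lying on the table; origin at its underside.

How it is judged:
By the outcome, as a careful person would: the job done as asked, in the order asked, and still so for the second after the job is handed in, with the robot touching nothing.
It also fails if it takes over 72 s, if anything falls off the work surface, if the arm or the gripper's body presses on something with over 40 N, if the wrist force passes 120 N, or if a joint passes its speed limit or range.

## Working session

There is one attempt and no reset: what is moved stays moved. The work goes in short steps, Python scripts to look and compute and a tool call to move; the robot and the scene stay as the last step left them, time stands still between calls to the robot, and variables do not carry over. Pictures are saved under pics/ and viewed, and the job is handed in when it is done.

Besides the shell and the picture viewer there is one more tool, called after ">>>" by a JSON object that holds its "name" and its "arguments". send_rows: Moves the arm, as the interface text tells. Its arguments: {"type":"object","properties":{"deltas":{"type":"string"},"claw":{"type":"number"}},"required":["deltas"]}

```bash
mkdir -p pics; ls; cat > h.py <<'E'
from plant import *
import numpy as np, cv2
def snap(n,f):
    o=get_obs(); d=get_image(n); cv2.imwrite('pics/'+f+'.png',cv2.cvtColor(d['frame'],cv2.COLOR_RGB2BGR))
    d['obs']=o; np.save('pics/'+f+'.npy',d,allow_pickle=True); return d
E
python3 - <<'E'
from h import *
for n in ['scene','side','wrist']:
    d=snap(n,n+'0')
    print(n,{k:(np.round(v,4).tolist() if k!='frame' else v.shape) for k,v in d.items() if k!='obs'})
print(get_obs())
E
```

```text
pics
scene {'frame': (384, 512, 3), 'mtx': [[431.808, 0.0, 263.4222], [0.0, 431.808, 186.6769], [0.0, 0.0, 1.0]], 'eye': [1.1143, 0.291, 1.0778], 'rotation': [0.5073, 0.1429, 0.243, 0.8144]}
side {'frame': (384, 512, 3), 'mtx': [[370.1273, 0.0, 247.2285], [0.0, 370.1273, 191.692], [0.0, 0.0, 1.0]], 'eye': [0.0623, -0.6362, 0.6397], 'rotation': [0.8304, 0.4465, -0.1472, -0.2989]}
wrist {'frame': (384, 512, 3), 'mtx': [[272.8695, 0.0, 257.1432], [0.0, 272.8695, 193.1554], [0.0, 0.0, 1.0]], 'tool_from_camera': [[1.0, 0.0006, 0.0006, -0.0002], [0.0004, 0.3268, -0.9451, -0.1254], [-0.0008, 0.9451, 0.3268, 0.0851], [0.0, 0.0, 0.0, 1.0]]}
{'time': 0.15, 'joint_positions': array([-1.20521775,  0.41172186, -0.01271053,  1.5968283 ,  0.00559556,
        1.13428572, -0.08222862]), 'dq': array([-0.00110424, -0.00250395, -0.00073783, -0.00394247,  0.0007745 ,
       -0.00086936,  0.00027366]), 'effort': array([ 2.00176284e-03, -6.01035404e+01,  6.82960823e-01, -2.99649006e+01,
        1.39108108e-02,  7.88820995e-03, -3.98736370e-05]), 'eef_pos': array([0.26257134, 0.56678994, 0.2476523 ]), 'orientation': array([-0.59563025,  0.59613711,  0.38034318, -0.38103047]), 'force': array([-0.10963448,  0.3059884 , -0.04043724]), 'moment': array([ 0.01885327, -0.01110817,  0.01515382]), 'width': 0.08519068737333763}
```

View pics/scene0.png

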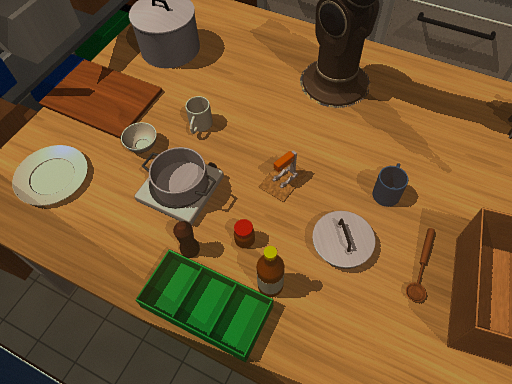

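View pics/side0.png

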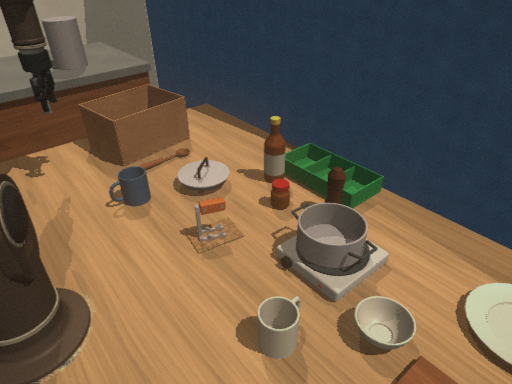

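View pics/wrist0.png

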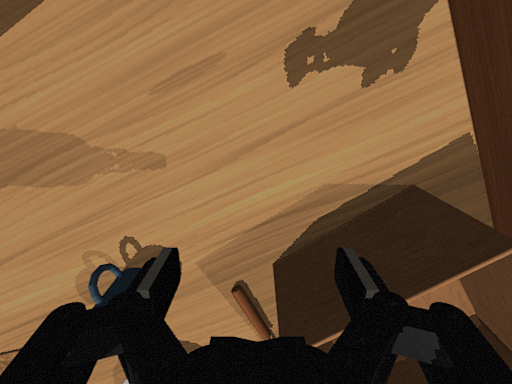

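```bash
cat >> h.py <<'E'
from scipy.spatial.transform import Rotation as R
def quat(q): return R.from_quat(np.r_[q[1:],q[0]]).as_matrix()
def cam(d):
    if 'eye' in d: return np.array(d['eye']),quat(d['rotation'])
    o=d['obs']; T=np.eye(4); T[:3,:3]=quat(o['orientation']); T[:3,3]=o['eef_pos']; T=T@np.array(d['tool_from_camera']); return T[:3,3],T[:3,:3]
def ld(f): return np.load('pics/'+f+'.npy',allow_pickle=True).item()
def dist(d): 
    for k in d:
        if 'dist' in k: return np.array(d[k],float)
    return None
def ray(d,uv):
    e,Rm=cam(d); p=cv2.undistortPoints(np.array([[uv]],float),np.array(d['mtx'],float),dist(d))[0,0]
    v=Rm@np.array([p[0],-p[1],-1]); return e,v/np.linalg.norm(v)
def onz(d,uv,z):
    e,v=ray(d,uv); return e+v*(z-e[2])/v[2]
def tri(*obs):
    A=np.zeros((3,3));b=np.zeros(3);L=[]
    for d,uv in obs:
        e,v=ray(d,uv);P=np.eye(3)-np.outer(v,v);A+=P;b+=P@e;L.append((e,v))
    x=np.linalg.solve(A,b); return x,[np.linalg.norm((np.eye(3)-np.outer(v,v))@(x-e)) for e,v in L]
def proj(d,X):
    e,Rm=cam(d); c=Rm.T@(np.array(X)-e); q=np.array([c[0],-c[1],-c[2]]); p=np.array(d['mtx'])@(q/q[2]); return p[:2]
def mask(d,lo,hi,box):
    hsv=cv2.cvtColor(d['frame'],cv2.COLOR_RGB2HSV); m=cv2.inRange(hsv,np.array(lo),np.array(hi)); k=np.zeros_like(m); u0,v0,u1,v1=box; k[v0:v1,u0:u1]=m[v0:v1,u0:u1]; return k
def crop(f,box,s,out):
    im=cv2.imread('pics/'+f+'.png'); u0,v0,u1,v1=box; cv2.imwrite('pics/'+out+'.png',cv2.resize(im[v0:v1,u0:u1],None,fx=s,fy=s,interpolation=cv2.INTER_CUBIC))
E
python3 - <<'E'
from h import *
print([k for k in ld('scene0')])
crop('scene0',(120,130,250,230),6,'c1');crop('scene0',(250,140,390,280),4,'c2');crop('side0',(170,140,290,260),5,'c3');crop('side0',(260,180,400,310),5,'c4')
s,t=ld('scene0'),ld('side0')
print(s['frame'][160,285],t['frame'][206,212])
E
```

```text
['frame', 'mtx', 'eye', 'rotation', 'obs']
[186  82   0] [141  76  45]
```

View pics/c1.png

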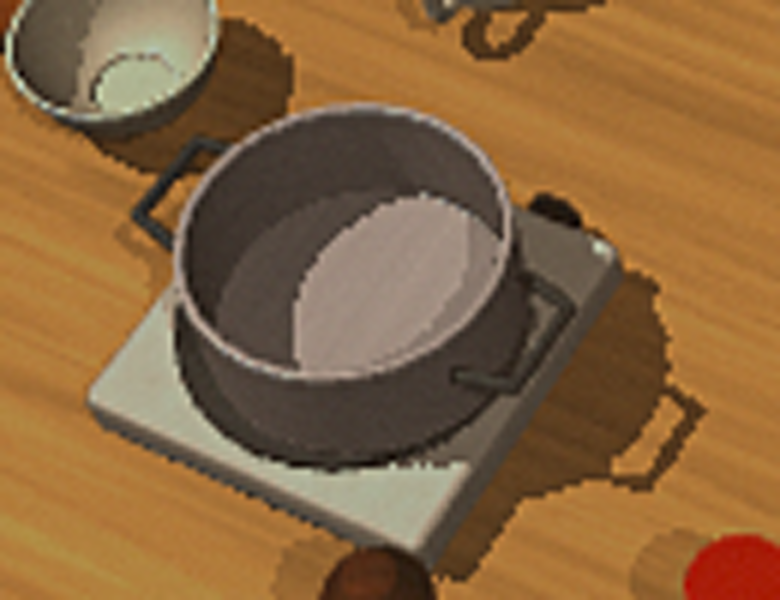

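View pics/c2.png

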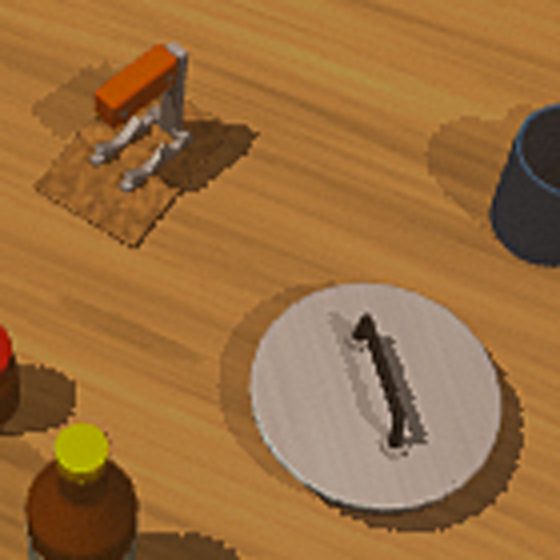

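View pics/c3.png

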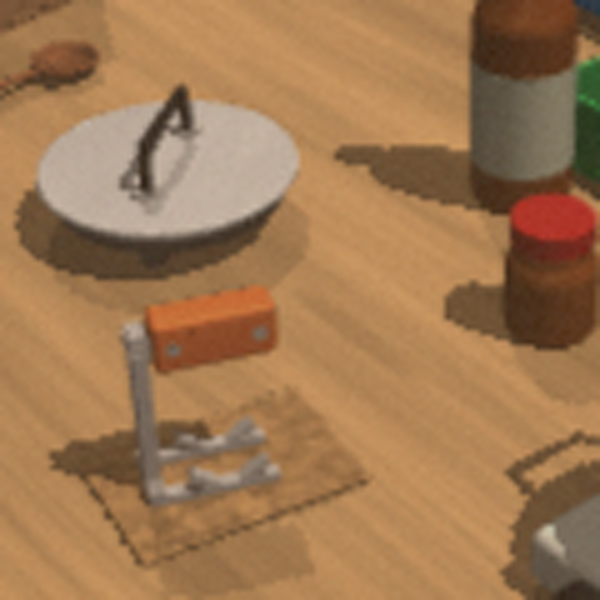

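View pics/c4.png

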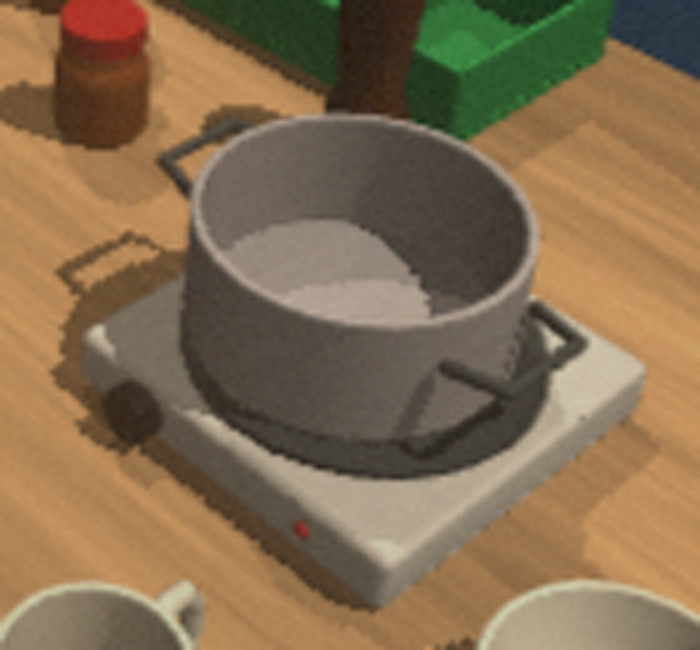

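```bash
cat > m1.py <<'E'
from h import *
s,t=ld('scene0'),ld('side0')
def cen(d,lo,hi,box):
    m=mask(d,lo,hi,box); M=cv2.moments(m,True); return np.array([M['m10']/M['m00'],M['m01']/M['m00']]),m
a,ma=cen(s,(3,190,120),(18,255,255),(265,145,300,175)); b,mb=cen(t,(3,130,80),(13,255,255),(190,190,235,220))
print(a,b,(ma>0).sum(),(mb>0).sum(),'grip',tri((s,a),(t,b)))
f=lambda c,u0,v0,k:(u0+c[0]/k,v0+c[1]/k)
print('loop1',tri((s,f((366,325),250,140,4)),(t,f((145,142),170,140,5))))
print('loop2',tri((s,f((400,408),250,140,4)),(t,f((182,94),170,140,5))))
print('loop1x',tri((s,f((366,325),250,140,4)),(t,f((182,94),170,140,5))))
# lid ellipse
for d,box,lo,hi in ((s,(305,205,385,275),(0,0,110),(179,70,255)),(t,(170,150,235,200),(0,0,100),(179,75,255))):
    m=mask(d,lo,hi,box); c=max(cv2.findContours(m,0,2)[0],key=cv2.contourArea); h=cv2.convexHull(c)[:,0]
    P=np.array([onz(d,q,0.039)[:2] for q in h]); (x,y),r=cv2.minEnclosingCircle((P*1000).astype(np.float32)); print('lid',x,y,r)
# mat corners scene c2 and side c3
for q in [(37,187),(137,247)]: print('mat',onz(s,f(q,250,140,4),0.005))
for q in [(145,565),(368,482),(288,390)]: print('mat side',onz(t,f(q,170,140,5),0.005))
# pot rim from ellipse points
def circ(P):
    A=np.c_[2*P,np.ones(len(P))]; x=np.linalg.lstsq(A,(P**2).sum(1),rcond=None)[0]; return x[:2],np.sqrt(x[2]+x[:2]@x[:2])
rs=[(175,240),(345,104),(512,235),(340,380),(220,150),(455,135),(200,310),(430,355),(480,320)]
rt=[(187,205),(370,116),(538,240),(365,325),(245,140),(470,145),(225,270),(490,300)]
for z in (.105,.110,.115):
    print(z,circ(np.array([onz(s,f(q,120,130,6),z)[:2] for q in rs])),circ(np.array([onz(t,f(q,260,180,5),z)[:2] for q in rt])))
for q in [(620,260),(88,402),(425,560)]: print('plate top scene',onz(s,f(q,120,130,6),.04 if q[0]!=425 else .04))
for q in [(85,335),(383,575),(643,370)]: print('plate top side',onz(t,f(q,260,180,5),.04))
E
python3 m1.py
```

```text
[283.27380952 160.125     ] [211.90962099 205.16326531] 168 343 grip (array([0.45340586, 0.0093954 , 0.098677  ]), [np.float64(0.0008222223449570256), np.float64(0.0008222223449570527)])
loop1 (array([0.54981284, 0.22326439, 0.0734262 ]), [np.float64(0.0008501967847989256), np.float64(0.0008501967847989507)])
loop2 (array([0.59921043, 0.26209213, 0.07370196]), [np.float64(0.003890416969927626), np.float64(0.00389041696992766)])
loop1x (array([0.57130209, 0.22136852, 0.10187792]), [np.float64(0.007046350714276157), np.float64(0.007046350714276177)])
lid 573.7153930664062 243.44337463378906 82.66769409179688
lid 573.2487182617188 242.90699768066406 84.94683837890625
mat [ 0.5085267  -0.03977137  0.005     ]
mat [0.52299922 0.0483004  0.005     ]
mat side [ 0.38286802 -0.02607783  0.005     ]
mat side [ 0.50593418 -0.04878582  0.005     ]
mat side [0.52037857 0.04113138 0.005     ]
0.105 (array([ 0.61301456, -0.23734516]), np.float64(0.07768073798127346)) (array([ 0.6208423 , -0.23509528]), np.float64(0.07692416367961623))
0.11 (array([ 0.61559084, -0.23462977]), np.float64(0.07728148943557404)) (array([ 0.61561975, -0.23884525]), np.float64(0.07620490236281123))
0.115 (array([ 0.61816711, -0.23191437]), np.float64(0.07688224088987847)) (array([ 0.61039721, -0.24259522]), np.float64(0.07548564104600566))
plate top scene [ 0.53248187 -0.14428039  0.04      ]
plate top scene [ 0.71293474 -0.33054602  0.04      ]
plate top scene [ 0.71502288 -0.14317862  0.04      ]
plate top side [ 0.51809043 -0.16242573  0.04      ]
plate top side [ 0.51315063 -0.34634237  0.04      ]
plate top side [ 0.69700847 -0.34507964  0.04      ]
```

```bash
cat >> h.py <<'E'
def plan(p,yaw=None,o=None,n=5):
    """print even rows from measured pose to TCP p with tool z heading yaw"""
    o=o or get_obs(); Rm=quat(o['orientation']); x=o['eef_pos']; cy=np.arctan2(Rm[1,2],Rm[0,2])
    dyaw=0 if yaw is None else (yaw-cy+np.pi)%(2*np.pi)-np.pi
    # sign: rotation about tool y (down) by +a gives world yaw -a
    a=-dyaw; dw=np.array(p)-x
    print('cur',np.round(x,4),'yaw',round(cy,4),'ydir',np.round(Rm[:,1],4),'dw',np.round(dw,4),'dist/row',np.linalg.norm(dw)/n,'turn/row deg',np.degrees(a)/n)
    rows=[]
    for i in range(n):
        r=Rm.T@(dw/n); rows.append('%.4f %.4f %.4f %.4f'%(r[0],r[1],r[2],a/n)); Rm=Rm@R.from_rotvec([0,a/n,0]).as_matrix()
    print('; '.join(rows))
def st():
    o=get_obs(); Rm=quat(o['orientation']); print('t',round(o['time'],2),'p',np.round(o['eef_pos'],4),'yaw',round(np.arctan2(Rm[1,2],Rm[0,2]),4),'tilt',np.round(Rm[:,1],4),'F',np.round(o['force'],2),'w',round(o['width'],4),'q',np.round(o['joint_positions'],2))
E
python3 - <<'E'
from h import *
s=ld('scene0'); t=ld('side0'); st()
print('bottle cap',tri((s,(270,252)),(t,(275.5,120))), 'jar cap',tri((s,(244,228)),(t,(280.5,184))))
f=lambda c,u0,v0,k:(u0+c[0]/k,v0+c[1]/k)
print('mill', tri((s,(181,228)),(t,(337,172))))
print('blue', onz(s,(390,175),.09),'cup',onz(s,(198,104),.085))
# prongs scene on z~.0075 and stem
print([onz(s,f(q,250,140,4),.012) for q in [(97,157),(128,183),(180,143)]], 'side',[onz(t,f(q,170,140,5),.012) for q in [(260,432),(273,468),(155,497)]])
print([onz(s,f(q,250,140,4),.11) for q in [(97,97),(165,45)]])
print('loop on .073', [onz(s,f(q,250,140,4),.077) for q in [(366,325),(400,408)]],[onz(t,f(q,170,140,5),.077) for q in [(145,142),(182,92)]])
E
```

```text
t 0.15 p [0.2626 0.5668 0.2477] yaw 2.7078 tilt [-4.0e-04 -1.1e-03 -1.0e+00] F [-0.11  0.31 -0.04] w 0.0852 q [-1.21  0.41 -0.01  1.6   0.01  1.13 -0.08]
bottle cap (array([0.76353212, 0.11782432, 0.2032985 ]), [np.float64(0.0017504093404902324), np.float64(0.001750409340490242)]) jar cap (array([0.67889192, 0.00086734, 0.07070204]), [np.float64(0.001866099845711549), np.float64(0.00186609984571168)])
mill (array([ 0.77077654, -0.12081363,  0.1288114 ]), [np.float64(0.00031828769602955197), np.float64(0.0003182876960294827)])
blue [0.36484571 0.2932733  0.09      ] cup [ 0.3625647  -0.32555802  0.085     ]
[array([ 0.46941887, -0.0094518 ,  0.012     ]), array([0.48018248, 0.02094122, 0.012     ]), array([0.43114759, 0.04074497, 0.012     ])] side [array([0.48226644, 0.01404158, 0.012     ]), array([ 0.47016835, -0.01443939,  0.012     ]), array([0.41057433, 0.00637457, 0.012     ])]
[array([ 0.48390536, -0.0033096 ,  0.11      ]), array([0.42258633, 0.02025497, 0.11      ])]
loop on .073 [array([0.55106448, 0.22401634, 0.077     ]), array([0.59752854, 0.2646112 , 0.077     ])] [array([0.54706995, 0.21686347, 0.077     ]), array([0.5989689 , 0.25451218, 0.077     ])]
```

```bash
python3 - <<'E'
from h import *
s=ld('scene0');print('box near corner', onz(s,(485,210),.12))
plan((0.573,0.243,0.25),2.24,n=10)
E
```

```text
box near corner [0.38661602 0.54072747 0.12      ]
cur [0.2626 0.5668 0.2477] yaw 2.7078 ydir [-4.0e-04 -1.1e-03 -1.0e+00] dw [ 0.3104 -0.3238  0.0023] dist/row 0.044856592010243376 turn/row deg 2.6803298300266523
-0.0163 -0.0002 -0.0418 0.0468; -0.0144 -0.0002 -0.0425 0.0468; -0.0124 -0.0002 -0.0431 0.0468; -0.0103 -0.0002 -0.0437 0.0468; -0.0083 -0.0002 -0.0441 0.0468; -0.0062 -0.0002 -0.0444 0.0468; -0.0041 -0.0002 -0.0447 0.0468; -0.0020 -0.0002 -0.0448 0.0468; 0.0001 -0.0002 -0.0449 0.0468; 0.0022 -0.0002 -0.0448 0.0468
```

>>> {"name": "send_rows", "arguments": {"deltas": "-0.016 0 -0.042 0.047; -0.014 0 -0.0425 0.047; -0.012 0 -0.043 0.047; -0.010 0 -0.0435 0.047; -0.008 0 -0.044 0.047"}}

```text
time: 0.78
eef_pos: [0.4194, 0.4054, 0.2481]
orientation: [-0.637, 0.637, 0.308, -0.308]
force: [-0.5, 0.8, 0.0]
width: 0.0854
```

>>> {"name": "send_rows", "arguments": {"deltas": "-0.006 0 -0.0445 0.047; -0.004 0 -0.0445 0.047; -0.002 0 -0.045 0.047; 0 0 -0.045 0.047; 0.002 0 -0.045 0.047"}}

```text
time: 1.4
eef_pos: [0.5746, 0.2432, 0.2481]
orientation: [0.668, -0.668, -0.231, 0.231]
force: [0.5, 0.5, 0.1]
width: 0.0854
```

```bash
python3 - <<'E'
from h import *
st(); snap('wrist','w1'); st()
E
```

```text
t 1.4 p [0.5746 0.2432 0.2481] yaw 2.2365 tilt [-4.e-04 -0.e+00 -1.e+00] F [0.5  0.54 0.1 ] w 0.0854 q [-0.65  0.41  0.23  1.61 -0.1   1.13  0.28]
t 1.45 p [0.5789 0.2364 0.2482] yaw 2.2271 tilt [ 0.0027 -0.0039 -1.    ] F [ 3.59 -3.97  0.54] w 0.0854 q [-0.64  0.41  0.24  1.61 -0.1   1.13  0.28]
```

View pics/w1.png

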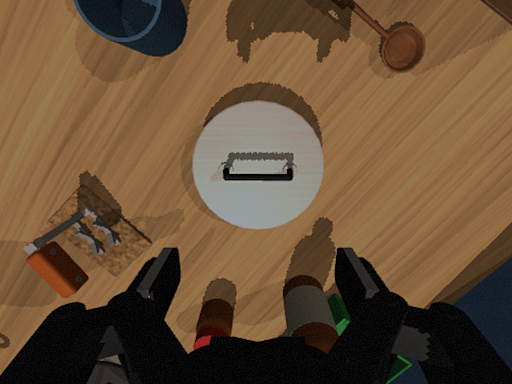

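>>> {"name": "send_rows", "arguments": {"deltas": "0 0 0 0; 0 0 0 0; 0 0 0 0; 0 0 0 0; 0 0 0 0"}}

```text
time: 2.08
eef_pos: [0.5736, 0.2448, 0.2484]
orientation: [0.668, -0.668, -0.232, 0.232]
force: [0.5, -0.8, -0.2]
width: 0.0852
```

```bash
python3 - <<'E'
from h import *
st(); d=snap('wrist','w2'); st()
crop('w2',(180,90,340,240),5,'c5')
E
```

```text
t 2.08 p [0.5736 0.2448 0.2484] yaw 2.2386 tilt [ 1.e-04  2.e-04 -1.e+00] F [ 0.46 -0.81 -0.18] w 0.0852 q [-0.65  0.41  0.23  1.61 -0.1   1.13  0.28]
t 2.12 p [0.5737 0.2446 0.2483] yaw 2.2384 tilt [ 0.e+00  1.e-04 -1.e+00] F [1.12 0.46 0.1 ] w 0.0855 q [-0.65  0.41  0.23  1.61 -0.1   1.13  0.28]
```

View pics/c5.png

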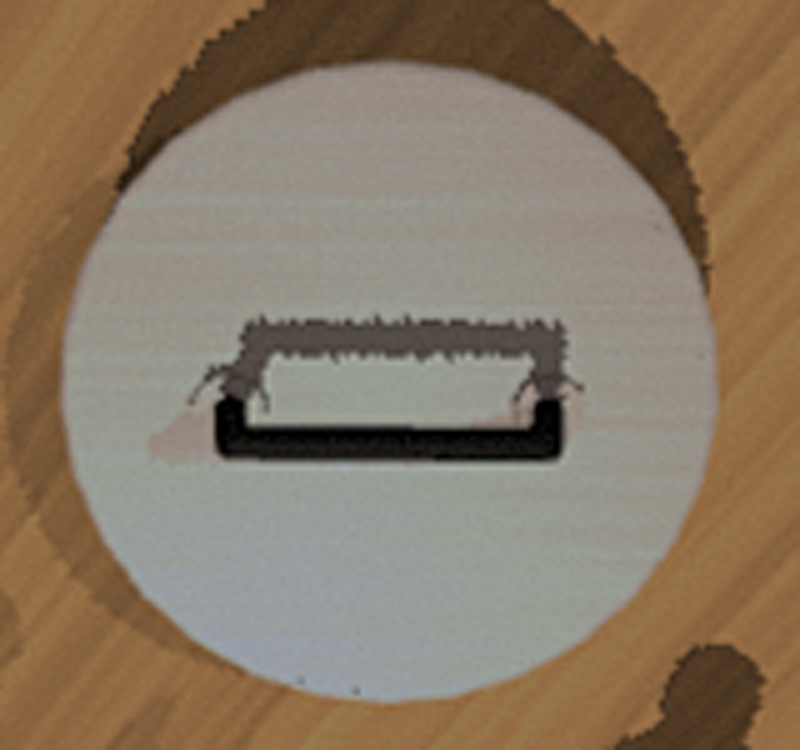

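```bash
cat >> h.py <<'E'
def circ(P):
    A=np.c_[2*P,np.ones(len(P))]; x=np.linalg.lstsq(A,(P**2).sum(1),rcond=None)[0]; return x[:2],np.sqrt(x[2]+x[:2]@x[:2])
E
python3 - <<'E'
from h import *
d=ld('w2'); s=ld('scene0');t=ld('side0')
m=mask(d,(0,0,0),(179,255,40),(215,160,300,190)); r=cv2.minAreaRect(max(cv2.findContours(m,0,2)[0],key=cv2.contourArea)); print(r)
m2=m.copy(); m2[:175]=0; ys,xs=np.nonzero(m2); print(xs.min(),xs.max(),np.polyfit(xs,ys,1))
c=(xs.min()/2+xs.max()/2,ys.mean()+.3)
a=onz(d,(xs.min(),ys.mean()),.073);b=onz(d,(xs.max()+1,ys.mean()),.073)
print('bar',a,b,(a+b)/2,np.linalg.norm(a-b),'az',np.arctan2(*(b-a)[1::-1]))
m=mask(d,(0,0,110),(179,60,255),(190,95,330,235)); h=cv2.convexHull(max(cv2.findContours(m,0,2)[0],key=cv2.contourArea))[:,0]
for z in (.038,.041): print('lid',circ(np.array([onz(d,q,z)[:2] for q in h])))
f=lambda c,u0,v0,k:(u0+c[0]/k,v0+c[1]/k)
plan((0.453,0.009,0.25),2.77,n=5)
E
```

```text
((257.0010986328125, 175.4307861328125), (68.1303939819336, 11.906282424926758), 0.8814040422439575)
223 291 [6.21151547e-03 1.76616424e+02]
bar [0.54304995 0.2194162  0.073     ] [0.60510494 0.2682732  0.073     ] [0.57407745 0.2438447  0.073     ] 0.07897992721289582 az 0.6669599288412109
lid (array([0.57436831, 0.24346237]), np.float64(0.0827609492781299))
lid (array([0.57388763, 0.24406652]), np.float64(0.08202150621759928))
cur [0.5737 0.2446 0.2483] yaw 2.2384 ydir [ 0.e+00  1.e-04 -1.e+00] dw [-0.1207 -0.2356  0.0017] dist/row 0.05295453448109194 turn/row deg -6.092021546263151
-0.0481 -0.0003 -0.0221 -0.1063; -0.0502 -0.0003 -0.0168 -0.1063; -0.0517 -0.0003 -0.0114 -0.1063; -0.0526 -0.0003 -0.0059 -0.1063; -0.0530 -0.0003 -0.0002 -0.1063
```

>>> {"name": "send_rows", "arguments": {"deltas": "-0.048 0 -0.022 -0.106; -0.050 0 -0.017 -0.106; -0.0515 0 -0.0115 -0.106; -0.0525 0 -0.006 -0.106; -0.053 0 0 -0.106"}}

```text
time: 2.75
eef_pos: [0.4526, 0.0077, 0.2485]
orientation: [-0.583, 0.584, 0.4, -0.399]
force: [1.0, -0.7, 0.1]
width: 0.0857
```

>>> {"name": "send_rows", "arguments": {"deltas": "0 0 0 0; 0 0 0 0; 0 0 0 0; 0 0 0 0; 0 0 0 0"}}

```text
time: 3.38
eef_pos: [0.4535, 0.0097, 0.2481]
orientation: [0.584, -0.584, -0.399, 0.399]
force: [0.6, 0.5, 1.1]
width: 0.0853
```

```bash
python3 - <<'E'
from h import *
st(); d=snap('wrist','w3'); st()
crop('w3',(130,60,380,260),3,'c6')
E
```

```text
t 3.38 p [0.4535 0.0097 0.2481] yaw 2.7688 tilt [-4.e-04 -1.e-04 -1.e+00] F [0.57 0.54 1.14] w 0.0853 q [-0.35  0.11  0.24  2.   -0.03  1.03  1.1 ]
t 3.42 p [0.4535 0.0096 0.2481] yaw 2.7685 tilt [-3.e-04 -1.e-04 -1.e+00] F [-0.22  0.39  0.34] w 0.0853 q [-0.35  0.11  0.24  2.   -0.03  1.03  1.1 ]
```

View pics/c6.png

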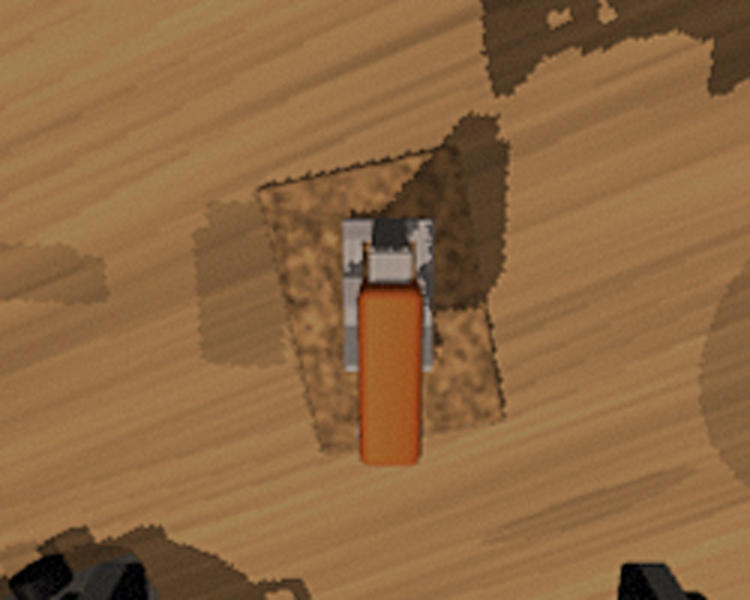

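```bash
python3 - <<'E'
from h import *
d=ld('w3'); s=ld('scene0');t=ld('side0'); w2=ld('w2')
m=mask(d,(3,180,100),(18,255,255),(240,140,280,220)); r=cv2.minAreaRect(max(cv2.findContours(m,0,2)[0],key=cv2.contourArea)); print(r)
ys,xs=np.nonzero(m); print(xs.min(),xs.max(),ys.min(),ys.max())
f=lambda c,u0,v0,k:(u0+c[0]/k,v0+c[1]/k)
C=[f(q,130,60,3) for q in [(361,291),(422,291),(421,466),(361,466)]]
for z in (.105,.11,.115):
    P=[onz(d,q,z) for q in C]; ctr=sum(P)/4; ax=(P[3]+P[2]-P[0]-P[1])/2; print(z,ctr,'len',np.linalg.norm(ax),'wid',np.linalg.norm(P[1]-P[0]),'yaw',np.arctan2(ax[1],ax[0]))
# far-end top corners vs scene/side
for nm,u in (('near-left',C[3]),('near-right',C[2])): print(nm,[np.round(onz(d,u,.11),4)],proj(s,onz(d,u,.11)),proj(t,onz(d,u,.11)))
print('top corner +x, +y tri',tri((d,C[3]),(s,f((112,103),250,140,4))),tri((d,C[2]),(s,f((97,95),250,140,4))),tri((d,C[2]),(t,f((272,289),170,140,5))), )
M=[onz(d,f(q,130,60,3),.005) for q in [(260,187),(445,148),(505,418),(322,455)]]
print('mat',M,sum(M)/4, [np.linalg.norm(M[i]-M[i-1]) for i in range(4)])
E
```

```text
((259.5, 185.5), (57.0, 21.0), 90.0)
249 270 157 214
0.105 [0.4557283  0.01213708 0.105     ] len 0.06321017851994827 wid 0.020240848055550095 yaw -0.37242894431410034
0.11 [0.45421086 0.01266826 0.11      ] len 0.06203307030134313 wid 0.01986392033353447 yaw -0.37242894431410045
0.115 [0.45269342 0.01319943 0.115     ] len 0.060855962082738 wid 0.019486992611518823 yaw -0.3724289443141003
near-left [array([ 0.4793, -0.0084,  0.11  ])] [273.31260684 162.3687382 ] [223.90852048 200.59401835]
near-right [array([0.4869, 0.0112, 0.11  ])] [278.53207143 166.92722297] [221.82303746 196.05703582]
top corner +x, +y tri (array([ 0.48002715, -0.00153975,  0.1044585 ]), [np.float64(0.007807513940098846), np.float64(0.00780751394009887)]) (array([0.48603769, 0.00497412, 0.11618252]), [np.float64(0.006968488978958432), np.float64(0.006968488978958453)]) (array([0.49190874, 0.00983675, 0.10206124]), [np.float64(0.0015002377480055925), np.float64(0.0015002377480056066)])
mat [array([ 0.381818 , -0.0196058,  0.005    ]), array([0.39599808, 0.06124431, 0.005     ]), array([0.52305132, 0.04573974, 0.005     ]), array([ 0.50876224, -0.04349296,  0.005     ])] [0.45240741 0.01097132 0.005     ] [np.float64(0.129172117280021), np.float64(0.08208418827947729), np.float64(0.1279957728011593), np.float64(0.09036953405376584)]
```

```bash
python3 - <<'E'
from h import *
d=ld('w3'); s=ld('scene0');t=ld('side0'); w2=ld('w2')
f=lambda c,u0,v0,k:(u0+c[0]/k,v0+c[1]/k)
C=[f(q,130,60,3) for q in [(361,291),(422,291),(421,466),(361,466)]]
print(tri((d,C[3]),(s,f((96,95),250,140,4)),(t,f((270,289),170,140,5))), tri((d,C[2]),(s,f((113,104),250,140,4))))
b=(257.5,178.6)
print('bar tri', tri((w2,(223,178.6)),(s,f((366,325),250,140,4))),tri((w2,(292,178.6)),(s,f((400,412),250,140,4))))
plan((0.4545,0.0125,0.12),2.7692); plan((0.4545,0.0125,0.093),2.7692)
E
```

```text
(array([ 0.48152125, -0.00565301,  0.1125446 ]), [np.float64(0.0039018690173378548), np.float64(0.0027075864152709852), np.float64(0.0028203759512698723)]) (array([0.48604787, 0.01067204, 0.11250926]), [np.float64(0.000785594803063654), np.float64(0.00078559480306368)])
bar tri (array([0.54465825, 0.22060191, 0.0682346 ]), [np.float64(0.003063268886205267), np.float64(0.003063268886205295)]) (array([0.60280239, 0.26740858, 0.08148592]), [np.float64(0.0017394849110262847), np.float64(0.0017394849110262825)])
cur [0.4535 0.0096 0.2481] yaw 2.7685 ydir [-3.e-04 -1.e-04 -1.e+00] dw [ 0.001   0.0029 -0.1281] dist/row 0.025631910381011463 turn/row deg -0.007762444756288597
0.0006 0.0256 0.0000 -0.0001; 0.0006 0.0256 0.0000 -0.0001; 0.0006 0.0256 0.0000 -0.0001; 0.0006 0.0256 0.0000 -0.0001; 0.0006 0.0256 0.0000 -0.0001
cur [0.4535 0.0096 0.2481] yaw 2.7685 ydir [-3.e-04 -1.e-04 -1.e+00] dw [ 0.001   0.0029 -0.1551] dist/row 0.031030621811030286 turn/row deg -0.007762444756288597
0.0006 0.0310 0.0000 -0.0001; 0.0006 0.0310 0.0000 -0.0001; 0.0006 0.0310 0.0000 -0.0001; 0.0006 0.0310 0.0000 -0.0001; 0.0006 0.0310 0.0000 -0.0001
```

Heights agree with the text (top of grip ~0.11, bar ~0.073). Descend to the grip.

>>> {"name": "send_rows", "arguments": {"deltas": "0.001 0.035 0 0; 0.001 0.035 0 0; 0.001 0.035 0 0; 0 0.03 0 0; 0 0.02 0 0"}}

```text
time: 4.05
eef_pos: [0.454, 0.0121, 0.0919]
orientation: [0.584, -0.584, -0.398, 0.399]
force: [0.0, 0.4, -0.2]
width: 0.0853
```

>>> {"name": "send_rows", "arguments": {"deltas": "0 0 0 0; 0 0 0 0; 0 0 0 0; 0 0 0 0; 0 0 0 0", "claw": 0.05}}

```text
time: 4.68
eef_pos: [0.4547, 0.0121, 0.0937]
orientation: [-0.584, 0.584, 0.399, -0.398]
force: [0.0, 0.4, 0.1]
width: 0.05
```

```bash
python3 - <<'E'
from h import *
st(); d=snap('wrist','w4'); d=snap('side','s4');crop('s4',(150,110,290,260),5,'c7')
E
```

```text
t 4.67 p [0.4547 0.0121 0.0937] yaw 2.7679 tilt [ 8.e-04  3.e-04 -1.e+00] F [0.04 0.39 0.11] w 0.05 q [-0.31  0.34  0.21  2.16 -0.12  0.65  1.18]
```

View pics/w4.png

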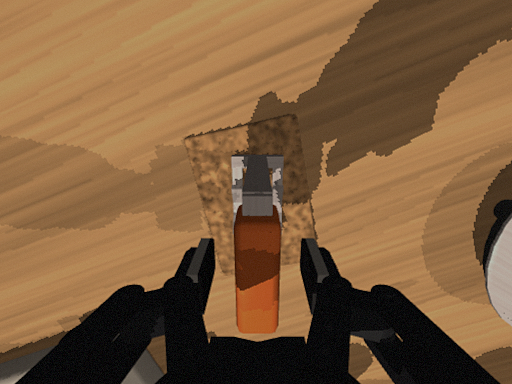

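View pics/c7.png

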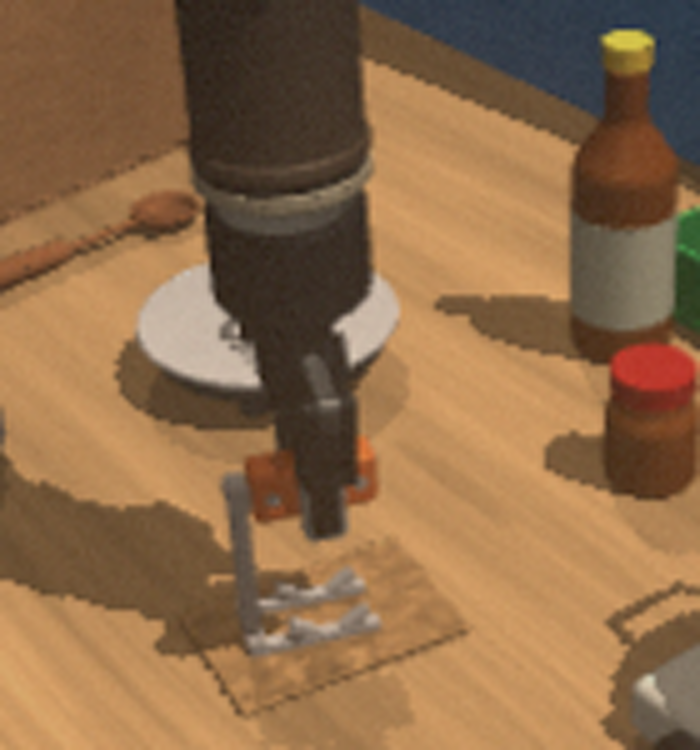

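>>> {"name": "send_rows", "arguments": {"deltas": "0 0 0 0; 0 0 0 0; 0 0 0 0; 0 0 0 0; 0 0 0 0", "claw": 0.0}}

```text
time: 5.4
eef_pos: [0.4548, 0.012, 0.0934]
orientation: [-0.584, 0.584, 0.399, -0.398]
force: [1.4, -0.9, 3.4]
width: 0.0218
```

>>> {"name": "send_rows", "arguments": {"deltas": "0 -0.02 0 0; 0 -0.03 0 0; 0 -0.03 0 0; 0 -0.03 0 0; 0 -0.02 0 0"}}

```text
time: 6.02
eef_pos: [0.4541, 0.0119, 0.2241]
orientation: [0.584, -0.584, -0.398, 0.398]
force: [1.0, 0.2, -1.9]
width: 0.0213
```

>>> {"name": "send_rows", "arguments": {"deltas": "0 0 0 0; 0 0 0 0; 0 0 0 0; 0 0 0 0; 0 0 0 0"}}

```text
time: 6.65
eef_pos: [0.4543, 0.012, 0.2229]
orientation: [0.584, -0.584, -0.398, 0.399]
force: [0.5, -0.7, -2.0]
width: 0.0211
```

```bash
python3 - <<'E'
from h import *
st(); d=snap('wrist','w5'); d=snap('side','s5');crop('s5',(150,60,290,260),4,'c8')
E
```

```text
t 6.65 p [0.4543 0.012  0.2229] yaw 2.7678 tilt [-7.e-04 -2.e-04 -1.e+00] F [ 0.5  -0.68 -2.02] w 0.0211 q [-0.35  0.14  0.25  2.04 -0.04  0.97  1.11]
```

View pics/c8.png

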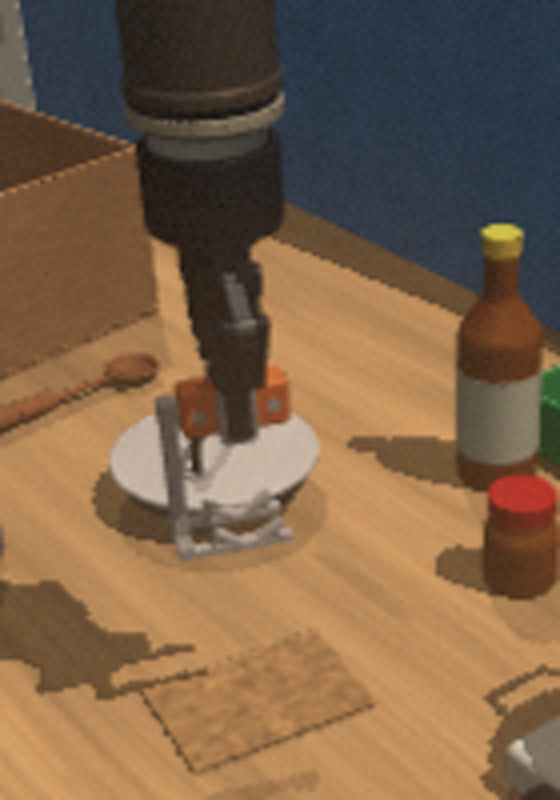

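View pics/w5.png

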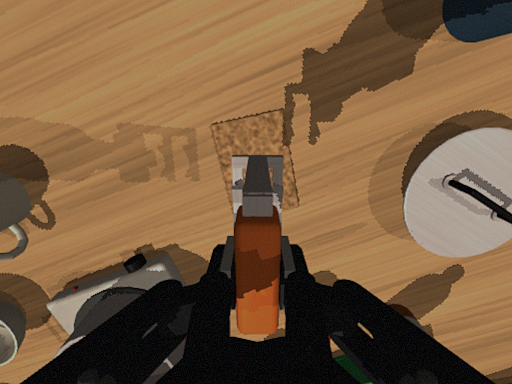

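```bash
python3 - <<'E'
from h import *
d=ld('w5'); f=lambda c,u0,v0,k:(u0+c[0]/k,v0+c[1]/k)
M=[onz(d,q,.005) for q in [(211,124),(277,109.5),(299,206)]]; print('mat',np.round(M,4),(M[0]+M[2])/2,[np.linalg.norm(M[1]-M[0]),np.linalg.norm(M[1]-M[2])])
plan((0.534,0.295,0.222),2.2376,n=10)
E
```

```text
mat [[ 0.3813 -0.0205  0.005 ]
 [ 0.3949  0.0605  0.005 ]
 [ 0.5231  0.0453  0.005 ]] [0.45219081 0.01241626 0.005     ] [np.float64(0.08216200882053704), np.float64(0.12910822558818982)]
cur [0.4544 0.012  0.2231] yaw 2.7678 ydir [-3.e-04 -1.e-04 -1.e+00] dw [ 0.0796  0.283  -0.0011] dist/row 0.029398777222468513 turn/row deg 3.037790733022642
0.0293 0.0001 0.0029 0.0530; 0.0291 0.0001 0.0045 0.0530; 0.0288 0.0001 0.0060 0.0530; 0.0284 0.0001 0.0075 0.0530; 0.0280 0.0001 0.0090 0.0530; 0.0275 0.0001 0.0105 0.0530; 0.0269 0.0001 0.0119 0.0530; 0.0262 0.0001 0.0133 0.0530; 0.0255 0.0001 0.0147 0.0530; 0.0246 0.0001 0.0160 0.0530
```

>>> {"name": "send_rows", "arguments": {"deltas": "0.0293 0 0.003 0.053; 0.029 0 0.0045 0.053; 0.029 0 0.006 0.053; 0.0285 0 0.0075 0.053; 0.028 0 0.009 0.053"}}

```text
time: 7.38
eef_pos: [0.4946, 0.1547, 0.2232]
orientation: [0.632, -0.632, -0.317, 0.317]
force: [-0.2, -1.1, -2.6]
width: 0.0211
```

>>> {"name": "send_rows", "arguments": {"deltas": "0.0275 0 0.0105 0.053; 0.027 0 0.012 0.053; 0.026 0 0.0135 0.053; 0.0255 0 0.0145 0.053; 0.0245 0 0.016 0.053"}}

```text
time: 8.0
eef_pos: [0.5342, 0.2961, 0.223]
orientation: [-0.668, 0.668, 0.231, -0.231]
force: [0.0, 0.7, -1.5]
width: 0.0214
```

>>> {"name": "send_rows", "arguments": {"deltas": "0 0 0 0; 0 0 0 0; 0 0 0 0; 0 0 0 0; 0 0 0 0"}}

```text
time: 8.62
eef_pos: [0.5341, 0.2948, 0.2235]
orientation: [0.668, -0.668, -0.231, 0.231]
force: [0.1, -0.3, -2.3]
width: 0.0212
```

```bash
python3 - <<'E'
from h import *
plan((0.5338,0.295,0.150),2.2376); d=snap('wrist','w6'); 
E
```

```text
cur [0.5341 0.2948 0.2235] yaw 2.2373 ydir [ 3.e-04  2.e-04 -1.e+00] dw [-0.0003  0.0002 -0.0735] dist/row 0.014704893349494102 turn/row deg -0.003757391890600561
-0.0000 0.0147 0.0001 -0.0001; -0.0000 0.0147 0.0001 -0.0001; -0.0000 0.0147 0.0001 -0.0001; -0.0000 0.0147 0.0001 -0.0001; -0.0000 0.0147 0.0001 -0.0001
```

View pics/w6.png

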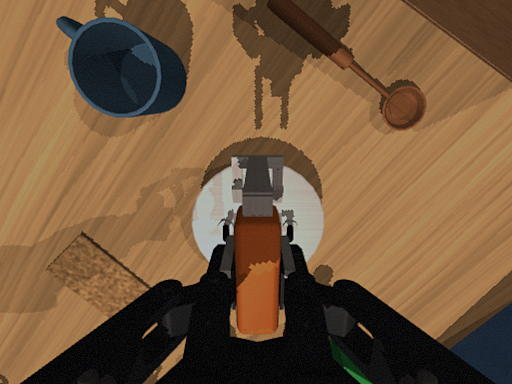

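>>> {"name": "send_rows", "arguments": {"deltas": "0 0.025 0 0; 0 0.025 0 0; 0 0.02 0 0; 0 0.0125 0 0; 0 0.005 0 0"}}

```text
time: 9.3
eef_pos: [0.5339, 0.2951, 0.1353]
orientation: [-0.668, 0.668, 0.231, -0.232]
force: [-0.2, -0.1, -1.8]
width: 0.0216
```

>>> {"name": "send_rows", "arguments": {"deltas": "0 0 0 0; 0 0 0 0; 0 0 0 0; 0 0 0 0; 0 0 0 0"}}

```text
time: 9.93
eef_pos: [0.5341, 0.2952, 0.136]
orientation: [0.668, -0.668, -0.232, 0.231]
force: [0.2, 0.1, -3.0]
width: 0.021
```

```bash
python3 - <<'E'
from h import *
plan((0.574,0.2439,0.136),2.2376); d=snap('wrist','w7');  d=snap('side','s7');d=snap('scene','sc7');crop('s7',(150,100,290,230),5,'c9');crop('sc7',(290,150,430,290),5,'c10')
E
```

```text
cur [0.5341 0.2952 0.136 ] yaw 2.2378 ydir [ 2.e-04  2.e-04 -1.e+00] dw [ 0.0399 -0.0513  0.    ] dist/row 0.013007213649387237 turn/row deg 0.0023415821499810693
-0.0001 -0.0000 -0.0130 0.0000; -0.0001 -0.0000 -0.0130 0.0000; -0.0001 -0.0000 -0.0130 0.0000; -0.0001 -0.0000 -0.0130 0.0000; -0.0001 -0.0000 -0.0130 0.0000
```

View pics/c9.png

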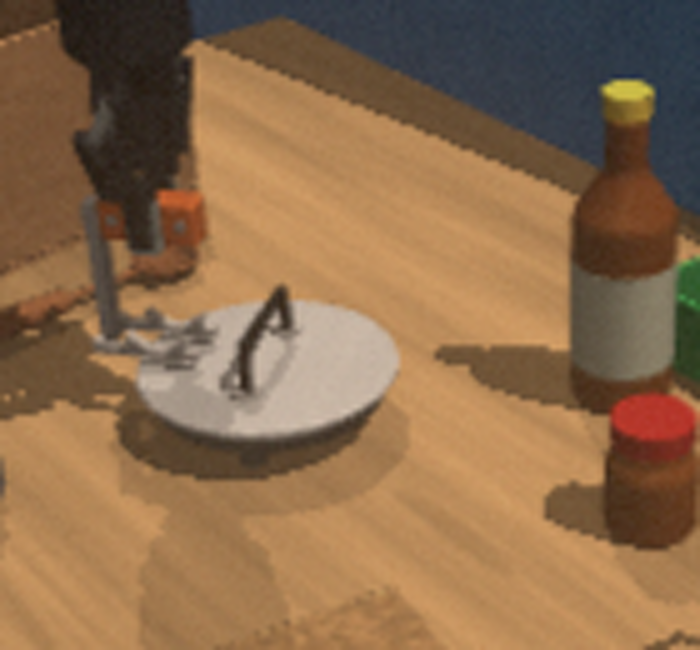

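View pics/c10.png

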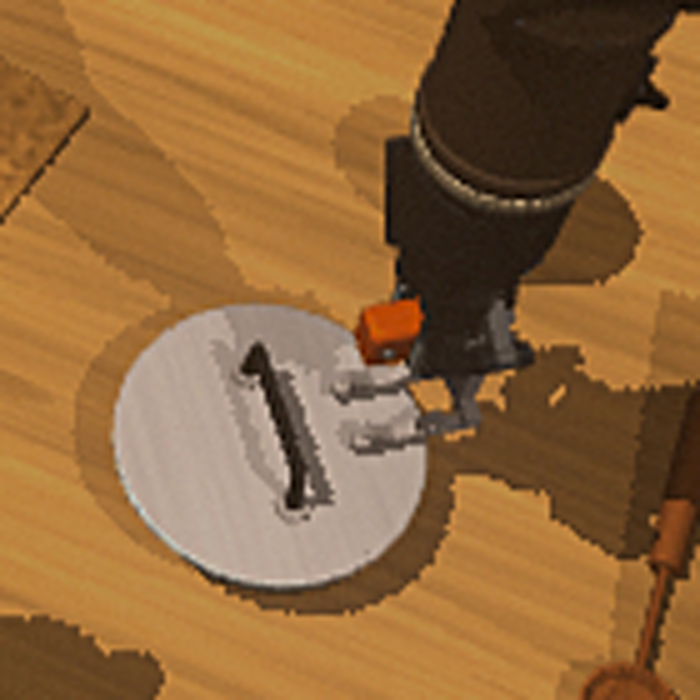

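View pics/w7.png

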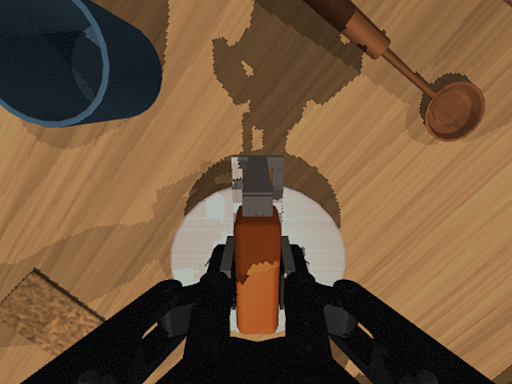

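```bash
python3 - <<'E'
from h import *
s,t=ld('sc7'),ld('s7'); f=lambda c,u0,v0,k:(u0+c[0]/k,v0+c[1]/k)
a=tri((s,f((345,440),290,150,5)),(t,f((212,332),150,100,5)));b=tri((s,f((333,390),290,150,5)),(t,f((194,360),150,100,5)))
print(a,b,(a[0]+b[0])/2)
u=np.array([.6185,-.7858]); print('expected tip', np.array([.534,.2951])+.026*u)
E
```

```text
(array([0.56159846, 0.28156907, 0.04994335]), [np.float64(0.000877769051294089), np.float64(0.0008777690512939958)]) (array([0.53617797, 0.26504682, 0.04705547]), [np.float64(0.0004997646225903093), np.float64(0.0004997646225903202)]) [0.54888822 0.27330794 0.04849941]
expected tip [0.550081  0.2746692]
```

>>> {"name": "send_rows", "arguments": {"deltas": "0 0 -0.012 0; 0 0 -0.012 0; 0 0 -0.012 0; 0 0 -0.008 0; 0 0 -0.004 0"}}

```text
time: 10.7
eef_pos: [0.5642, 0.2567, 0.1358]
orientation: [-0.668, 0.668, 0.231, -0.231]
force: [0.9, 0.0, -2.2]
width: 0.0214
```

>>> {"name": "send_rows", "arguments": {"deltas": "0 0 -0.006 0; 0 0 -0.006 0; 0 0 -0.004 0; 0 0 -0.001 0; 0 0 0 0"}}

```text
time: 11.32
eef_pos: [0.5741, 0.2442, 0.1358]
orientation: [0.668, -0.668, -0.231, 0.232]
force: [-0.2, 0.1, -1.9]
width: 0.0214
```

```bash
python3 - <<'E'
from h import *
st();plan((0.574,0.2439,0.136),2.2376);  d=snap('side','s8');d=snap('scene','sc8');crop('s8',(150,100,290,230),5,'c11');crop('sc8',(290,150,430,290),5,'c12')
E
```

```text
t 11.32 p [0.5741 0.2442 0.1358] yaw 2.2379 tilt [-1.e-04  1.e-04 -1.e+00] F [-0.21  0.08 -1.92] w 0.0214 q [-0.62  0.52  0.19  1.72 -0.12  0.91  0.29]
cur [0.5741 0.2442 0.1358] yaw 2.2379 ydir [-1.e-04  1.e-04 -1.e+00] dw [-0.0001 -0.0003  0.0002] dist/row 8.391708536235023e-05 turn/row deg 0.0031197922397725028
-0.0001 -0.0000 -0.0000 0.0001; -0.0001 -0.0000 -0.0000 0.0001; -0.0001 -0.0000 -0.0000 0.0001; -0.0001 -0.0000 -0.0000 0.0001; -0.0001 -0.0000 -0.0000 0.0001
```

View pics/c11.png

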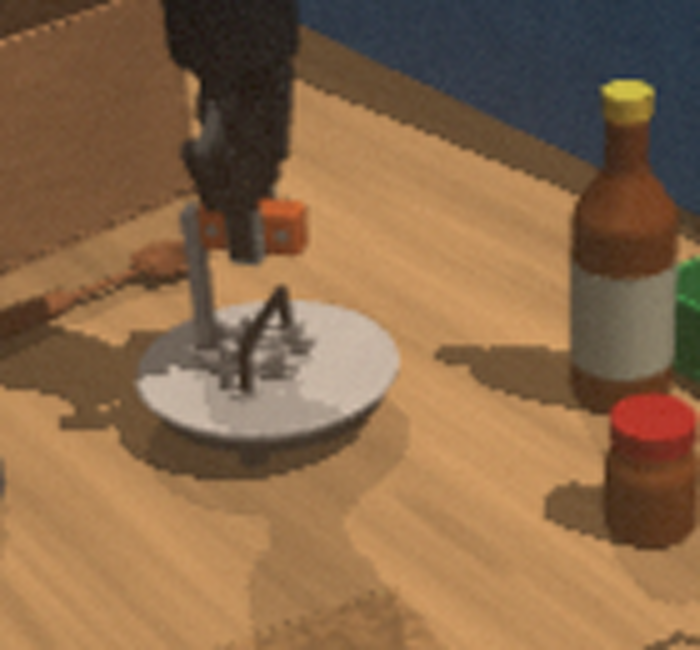

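View pics/c12.png

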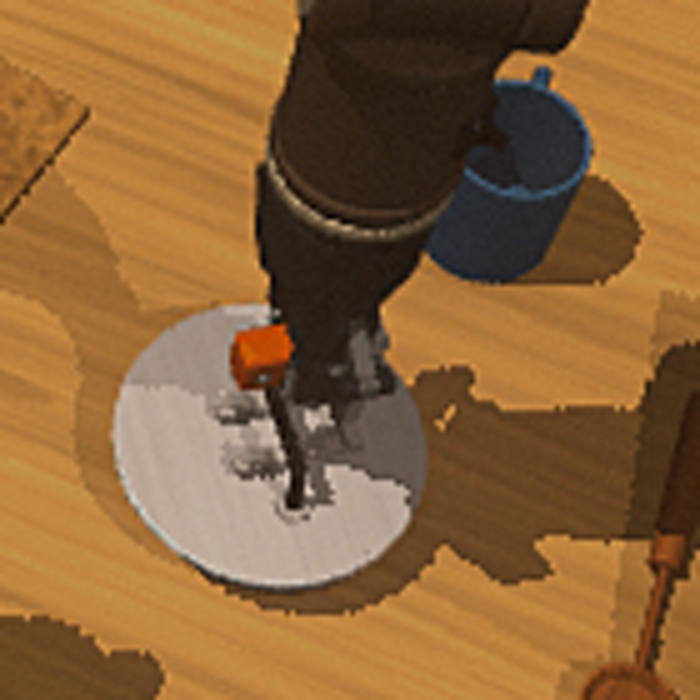

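>>> {"name": "send_rows", "arguments": {"deltas": "0 -0.004 0 0; 0 -0.004 0 0; 0 -0.004 0 0; 0 -0.002 0 0; 0 -0.001 0 0"}}

```text
time: 12.05
eef_pos: [0.5743, 0.2441, 0.151]
orientation: [0.668, -0.668, -0.232, 0.231]
force: [-0.2, -0.1, -2.5]
width: 0.0212
```

>>> {"name": "send_rows", "arguments": {"deltas": "0 -0.001 0 0; 0 -0.001 0 0; 0 -0.001 0 0; 0 -0.001 0 0; 0 -0.001 0 0"}}

```text
time: 12.68
eef_pos: [0.574, 0.2441, 0.1556]
orientation: [-0.668, 0.668, 0.231, -0.232]
force: [-0.0, 0.6, -6.6]
width: 0.0212
```

>>> {"name": "send_rows", "arguments": {"deltas": "0 -0.001 0 0; 0 -0.001 0 0; 0 -0.001 0 0; 0 -0.001 0 0; 0 -0.001 0 0"}}

```text
time: 13.3
eef_pos: [0.5742, 0.2441, 0.1609]
orientation: [0.668, -0.668, -0.231, 0.231]
force: [0.6, 0.3, -6.3]
width: 0.0215
```

```bash
python3 - <<'E'
from h import *
st();print(get_obs()['moment']); d=snap('side','s9');d=snap('scene','sc9');crop('s9',(150,100,290,230),5,'c13');crop('sc9',(290,150,430,290),5,'c14')
E
```

```text
t 13.3 p [0.5742 0.2441 0.1609] yaw 2.2378 tilt [ 0.  0. -1.] F [ 0.64  0.32 -6.31] w 0.0215 q [-0.62  0.49  0.2   1.7  -0.11  0.96  0.28]
[ 0.01742061  0.01689253 -0.01160498]
```

View pics/c13.png

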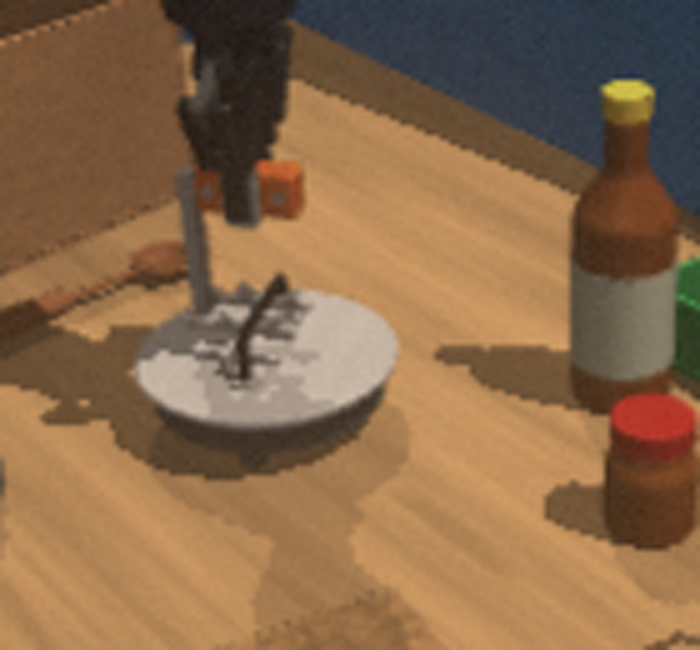

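View pics/c14.png

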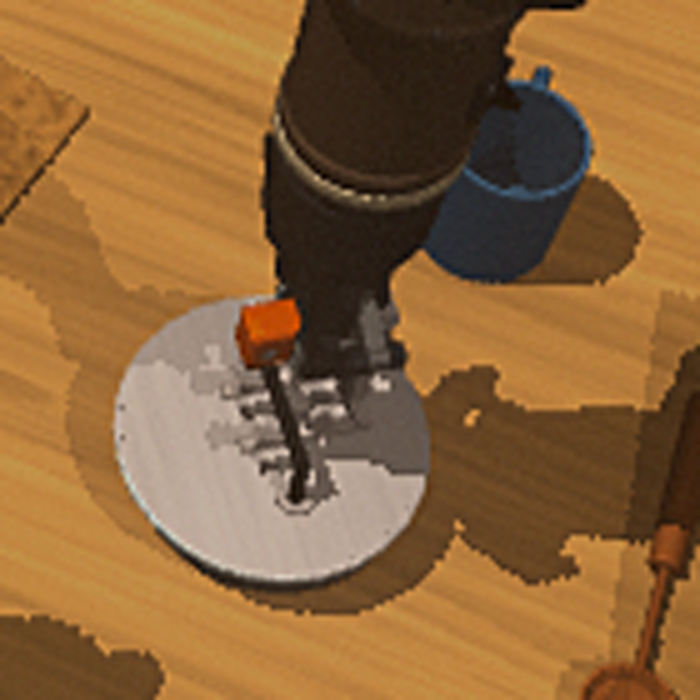

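```bash
cat > rim.py <<'E'
from h import *
from scipy.ndimage import map_coordinates
def rim(d,c0,z=.110,n=120,dbg=None):
    B=d['frame'][...,2].astype(float); out=[]
    for it in range(3):
        P=[]
        for a in np.linspace(0,2*np.pi,n,endpoint=False):
            rr=np.arange(.066,.085,.0005); X=np.c_[c0[0]+rr*np.cos(a),c0[1]+rr*np.sin(a),np.full(len(rr),z)]
            uv=np.array([proj(d,x) for x in X]); v=map_coordinates(B,[uv[:,1],uv[:,0]],order=1)
            v=v-np.maximum(np.median(v[:6]),np.median(v[-6:])); w=np.clip(v-0.5*v.max(),0,None)
            if v.max()>12: P.append([a,(rr*w).sum()/w.sum(),v.max()])
        P=np.array(P); XY=np.c_[c0[0]+P[:,1]*np.cos(P[:,0]),c0[1]+P[:,1]*np.sin(P[:,0])]
        k=np.ones(len(XY),bool)
        for _ in range(4):
            c,r=circ(XY[k]); e=np.abs(np.hypot(*(XY-c).T)-r); k=e<max(.001,2*np.median(e[k]))
        c0=c
    return c,r,k.sum(),np.degrees(P[k,0]).astype(int)
if __name__=='__main__':
    for f in ('scene0','sc9','side0','s9'):
        for z in (.107,.110,.113):
            c,r,n,a=rim(ld(f),(0.6156,-0.2367),z); print(f,z,np.round(c,4),round(r,4),n, np.histogram(a,8,(0,360))[0])
E
python3 rim.py
```

```text
scene0 0.107 [ 0.6137 -0.2394] 0.0753 99 [ 8  5 14 15 15 15 15 12]
scene0 0.11 [ 0.6153 -0.2377] 0.0751 99 [ 8  5 14 15 15 15 15 12]
scene0 0.113 [ 0.6168 -0.2361] 0.0748 99 [ 9  5 14 15 15 15 15 11]
sc9 0.107 [ 0.6137 -0.2394] 0.0753 98 [ 8  5 14 15 15 15 15 11]
sc9 0.11 [ 0.6152 -0.2378] 0.0751 99 [ 9  5 14 15 15 15 15 11]
sc9 0.113 [ 0.6168 -0.2361] 0.0748 98 [ 8  5 14 15 15 15 15 11]
side0 0.107 [ 0.6197 -0.2353] 0.0753 95 [14 11 15 14  3  8 15 15]
side0 0.11 [ 0.6166 -0.2376] 0.0749 95 [14 11 15 14  3  8 15 15]
side0 0.113 [ 0.6134 -0.2398] 0.0745 93 [14 11 15 14  2  8 14 15]
s9 0.107 [ 0.6197 -0.2353] 0.0753 96 [14 11 15 15  3  8 15 15]
s9 0.11 [ 0.6166 -0.2376] 0.0749 96 [14 11 15 15  3  8 15 15]
s9 0.113 [ 0.6134 -0.2398] 0.0745 95 [14 11 15 15  3  8 14 15]
```

>>> {"name": "send_rows", "arguments": {"deltas": "0 -0.012 0 0; 0 -0.02 0 0; 0 -0.025 0 0; 0 -0.025 0 0; 0 -0.02 0 0"}}

```text
time: 14.02
eef_pos: [0.5745, 0.2441, 0.2649]
orientation: [0.668, -0.668, -0.232, 0.231]
force: [-0.1, -0.1, -6.2]
width: 0.0213
```

>>> {"name": "send_rows", "arguments": {"deltas": "0 -0.012 0 0; 0 -0.006 0 0; 0 -0.002 0 0; 0 0 0 0; 0 0 0 0"}}

```text
time: 14.65
eef_pos: [0.574, 0.244, 0.2821]
orientation: [-0.668, 0.668, 0.231, -0.232]
force: [1.2, 0.4, -5.3]
width: 0.0213
```

>>> {"name": "send_rows", "arguments": {"deltas": "-0.0033 0 -0.005 0; -0.0066 0 -0.01 0; -0.0099 0 -0.015 0; -0.0132 0 -0.02 0; -0.0153 0 -0.0235 0"}}

```text
time: 15.28
eef_pos: [0.5818, 0.1544, 0.2829]
orientation: [-0.668, 0.668, 0.231, -0.231]
force: [0.6, -0.6, -5.9]
width: 0.0215
```

>>> {"name": "send_rows", "arguments": {"deltas": "-0.017 0 -0.026 0; -0.017 0 -0.026 0; -0.017 0 -0.026 0; -0.017 0 -0.026 0; -0.017 0 -0.026 0"}}

```text
time: 15.9
eef_pos: [0.5951, -0.001, 0.2831]
orientation: [-0.668, 0.668, 0.231, -0.231]
force: [0.6, -0.5, -5.9]
width: 0.0213
```

>>> {"name": "send_rows", "arguments": {"deltas": "-0.017 0 -0.026 0; -0.017 0 -0.026 0; -0.017 0 -0.026 0; -0.017 0 -0.026 0; -0.017 0 -0.026 0"}}

```text
time: 16.52
eef_pos: [0.6083, -0.1555, 0.283]
orientation: [-0.668, 0.668, 0.231, -0.231]
force: [0.2, 0.0, -6.1]
width: 0.0213
```

>>> {"name": "send_rows", "arguments": {"deltas": "-0.015 0 -0.023 0; -0.013 0 -0.02 0; -0.01 0 -0.015 0; -0.006 0 -0.008 0; -0.003 0 -0.004 0"}}

```text
time: 17.15
eef_pos: [0.6152, -0.2374, 0.2827]
orientation: [0.668, -0.668, -0.231, 0.231]
force: [-0.4, 0.2, -6.3]
width: 0.0213
```

>>> {"name": "send_rows", "arguments": {"deltas": "0 0 0 0; 0 0 0 0; 0 0 0 0; 0 0 0 0; 0 0 0 0"}}

```text
time: 17.77
eef_pos: [0.6154, -0.2368, 0.2828]
orientation: [0.668, -0.668, -0.232, 0.232]
force: [-0.7, -0.1, -6.4]
width: 0.0211
```

```bash
python3 - <<'E'
from h import *
plan((0.616,-0.2375,0.255),2.2378);st(); d=snap('side','s10');d=snap('scene','sc10');d=snap('wrist','w10');crop('s10',(230,80,420,280),3.5,'c15');crop('sc10',(100,60,270,220),4,'c16')
E
```

```text
cur [ 0.6154 -0.2368  0.2828] yaw 2.2381 ydir [ 0.e+00  1.e-04 -1.e+00] dw [ 0.0006 -0.0007 -0.0278] dist/row 0.005560298069922448 turn/row deg 0.002951940502710439
0.0000 0.0056 -0.0002 0.0001; 0.0000 0.0056 -0.0002 0.0001; 0.0000 0.0056 -0.0002 0.0001; 0.0000 0.0056 -0.0002 0.0001; 0.0000 0.0056 -0.0002 0.0001
t 17.77 p [ 0.6154 -0.2368  0.2828] yaw 2.2381 tilt [ 0.e+00  1.e-04 -1.e+00] F [-0.68 -0.1  -6.41] w 0.0211 q [ 0.04  0.46  0.38  1.48 -0.17  1.24  1.1 ]
```

View pics/c15.png

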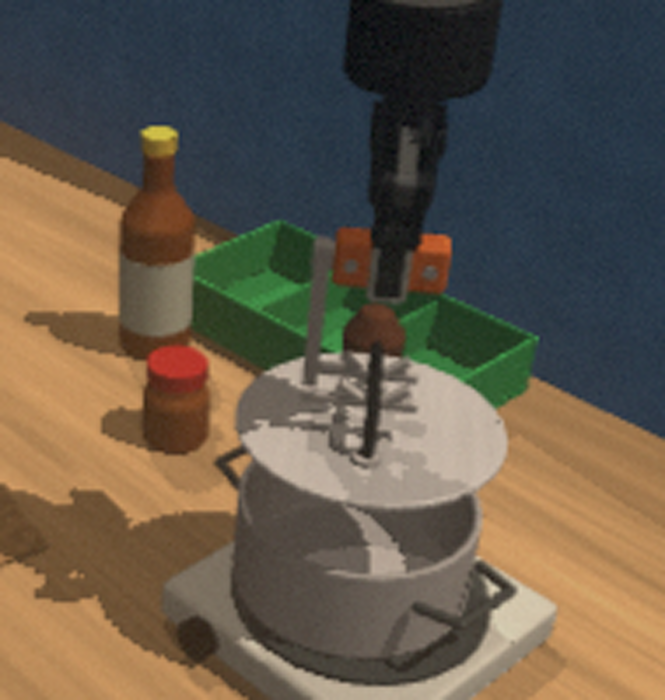

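View pics/c16.png

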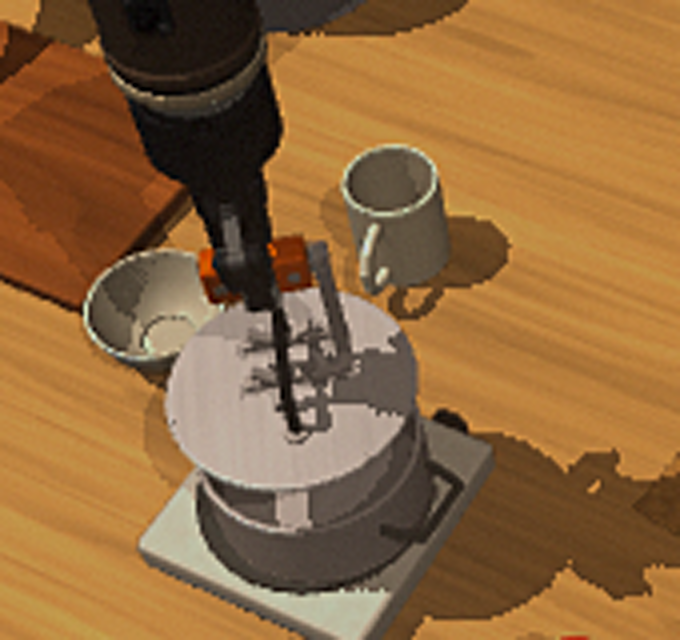

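View pics/w10.png

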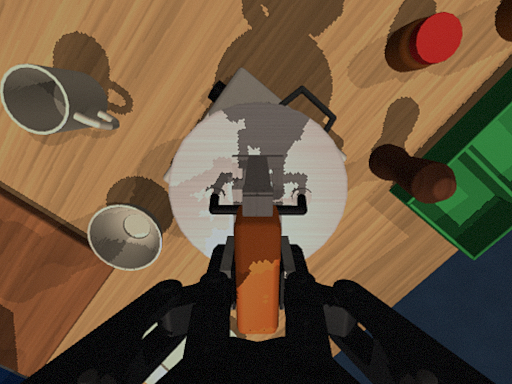

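```bash
cat > lidc.py <<'E'
from h import *
import sys
def lidc(f,box,z,lo=(0,0,70),hi=(179,75,255),clip=None):
    d=ld(f); m=mask(d,lo,hi,box); m=cv2.morphologyEx(m,cv2.MORPH_CLOSE,np.ones((5,5),np.uint8))
    h=cv2.convexHull(max(cv2.findContours(m,0,1)[0],key=cv2.contourArea))[:,0]
    if clip: h=np.array([q for q in h if clip(q)])
    P=np.array([onz(d,q,z)[:2] for q in h]); k=np.ones(len(P),bool)
    for _ in range(5):
        c,r=circ(P[k]); e=np.abs(np.hypot(*(P-c).T)-r); k=e<max(.001,2*np.median(e[k]))
    return np.round(c,4),round(r,4),k.sum(),len(P)
if __name__=='__main__':
    z=.1724
    print(lidc('w10',(165,95,350,200),z,clip=lambda q:q[1]<195))
    print(lidc('sc10',(140,132,206,182),z,clip=lambda q:q[1]>140))
    print(lidc('s10',(297,180,378,225),z))
E
python3 lidc.py
```

```text
(array([ 0.6091, -0.2318]), np.float64(0.0801), np.int64(15), 15)
(array([ 0.6317, -0.2225]), np.float64(0.0872), np.int64(5), 11)
(array([ 0.6131, -0.2387]), np.float64(0.0829), np.int64(13), 19)
```

```bash
python3 - <<'E'
from h import *
d=ld('w10');s=ld('sc10');t=ld('s10')
m=mask(d,(0,0,0),(179,255,38),(205,192,312,218)); ys,xs=np.nonzero(m); print(xs.min(),xs.max(), [ (c,np.nonzero(m[:,c])[0].min(),np.nonzero(m[:,c])[0].max()) for c in (222,228,290,297)])
for v in (208.5,209.5,210.5): print(onz(d,((xs.min()+xs.max()+1)/2,v),.2044))
crop('w10',(200,150,320,220),6,'c17')
f=lambda c,u0,v0,k:(u0+c[0]/k,v0+c[1]/k)
P=np.array([onz(s,f(q,100,60,4),.1724)[:2] for q in [(166,392),(174,430),(205,468),(290,488),(350,475),(395,442),(419,385),(408,340),(385,312),(350,292),(180,355),(200,322)]])
print(circ(P))
P=np.array([onz(t,f(q,230,80,3.5),.1724)[:2] for q in [(237,405),(245,435),(275,470),(320,492),(380,502),(440,495),(490,465),(507,435),(500,405),(470,378),(440,362),(255,378),(280,362)]])
print(circ(P))
E
```

```text
209 306 [(222, np.int64(205), np.int64(213)), (228, np.int64(205), np.int64(213)), (290, np.int64(206), np.int64(213)), (297, np.int64(206), np.int64(213))]
[ 0.61458478 -0.23589449  0.2044    ]
[ 0.61512379 -0.2365786   0.2044    ]
[ 0.61566419 -0.23726448  0.2044    ]
(array([ 0.61584963, -0.23409527]), np.float64(0.08290659017402754))
(array([ 0.61832097, -0.23789489]), np.float64(0.08256221486879713))
```

View pics/c17.png

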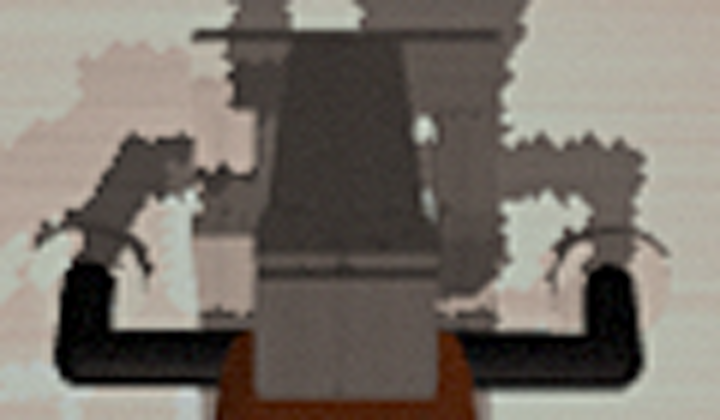

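>>> {"name": "send_rows", "arguments": {"deltas": "0 0.006 -0.001 0; 0 0.01 0 0; 0 0.011 0 0; 0 0.009 0 0; 0 0.004 0 0"}}

```text
time: 18.55
eef_pos: [0.6157, -0.2376, 0.2417]
orientation: [0.668, -0.668, -0.231, 0.232]
force: [-0.2, 0.2, -5.7]
width: 0.0211
```

>>> {"name": "send_rows", "arguments": {"deltas": "0 0.001 0 0; 0 0.001 0 0; 0 0.001 0 0; 0 0.001 0 0; 0 0.001 0 0"}}

```text
time: 19.18
eef_pos: [0.6161, -0.2378, 0.2378]
orientation: [-0.668, 0.668, 0.232, -0.231]
force: [0.0, -0.2, -6.0]
width: 0.0209
```

```bash
python3 - <<'E'
from h import *
plan((0.616,-0.2375,0.24),2.2378);st(); print(get_obs()['moment']);d=snap('side','s11');d=snap('scene','sc11');crop('s11',(280,160,400,260),5,'c18');crop('sc11',(120,110,240,220),5,'c19')
E
```

```text
cur [ 0.6161 -0.2378  0.2378] yaw 2.2379 ydir [ 2.e-04 -0.e+00 -1.e+00] dw [-0.0001  0.0003  0.0022] dist/row 0.0004352576696566939 turn/row deg 0.0008362875341303931
0.0000 -0.0004 0.0001 0.0000; 0.0000 -0.0004 0.0001 0.0000; 0.0000 -0.0004 0.0001 0.0000; 0.0000 -0.0004 0.0001 0.0000; 0.0000 -0.0004 0.0001 0.0000
t 19.18 p [ 0.6161 -0.2378  0.2378] yaw 2.2379 tilt [ 2.e-04 -0.e+00 -1.e+00] F [ 0.04 -0.2  -5.97] w 0.0209 q [ 0.05  0.49  0.37  1.53 -0.19  1.15  1.12]
[ 0.01019595  0.01563155 -0.06617693]
```

View pics/c18.png

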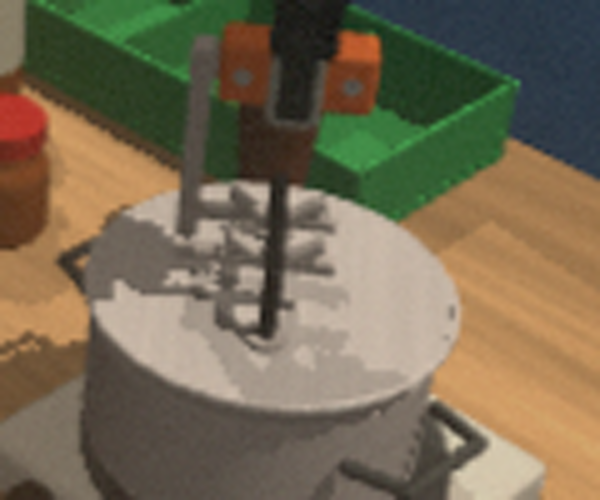

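View pics/c19.png

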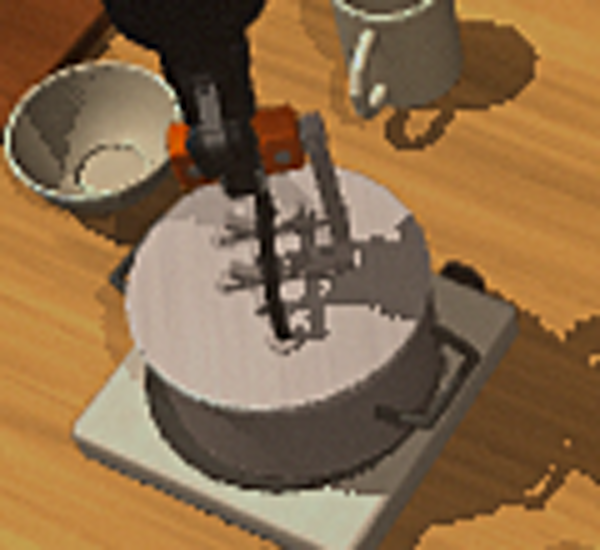

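>>> {"name": "send_rows", "arguments": {"deltas": "0 0.001 0 0; 0 0.001 0 0; 0 0.001 0 0; 0 0.0005 0 0; 0 0 0 0"}}

```text
time: 19.9
eef_pos: [0.616, -0.2376, 0.2342]
orientation: [0.668, -0.668, -0.231, 0.232]
force: [0.2, -0.0, -4.6]
width: 0.0215
```

```bash
python3 - <<'E'
from h import *
st(); print(get_obs()['moment'])
E
```

```text
t 19.9 p [ 0.616  -0.2376  0.2342] yaw 2.2379 tilt [-1.e-04  2.e-04 -1.e+00] F [ 0.21 -0.02 -4.65] w 0.0215 q [ 0.05  0.5   0.37  1.54 -0.19  1.14  1.12]
[ 0.12586948  0.06181894 -0.01217176]
```

>>> {"name": "send_rows", "arguments": {"deltas": "0 0.0005 0 0; 0 0 0 0; 0 0 0 0; 0 0 0 0; 0 0 0 0"}}

```text
time: 20.52
eef_pos: [0.616, -0.2377, 0.2338]
orientation: [0.668, -0.668, -0.231, 0.231]
force: [-0.5, 1.0, -4.6]
width: 0.0212
```

```bash
python3 - <<'E'
from h import *
st(); print(get_obs()['moment']);d=snap('side','s12');d=snap('scene','sc12');d=snap('wrist','w12');st(); print(get_obs()['moment']);crop('s12',(280,160,400,260),6,'c20');crop('sc12',(120,110,240,220),5,'c21')
E
```

```text
t 20.52 p [ 0.616  -0.2377  0.2338] yaw 2.2378 tilt [-0.e+00  2.e-04 -1.e+00] F [-0.5   1.03 -4.65] w 0.0212 q [ 0.05  0.5   0.37  1.54 -0.19  1.14  1.12]
[ 0.27642652  0.14595945 -0.03039025]
t 20.68 p [ 0.616  -0.2378  0.2338] yaw 2.2378 tilt [ 1.e-04  1.e-04 -1.e+00] F [-0.51  0.21 -5.23] w 0.0211 q [ 0.05  0.5   0.37  1.54 -0.19  1.14  1.12]
[ 0.32126746  0.06159182 -0.02267049]
```

View pics/c20.png

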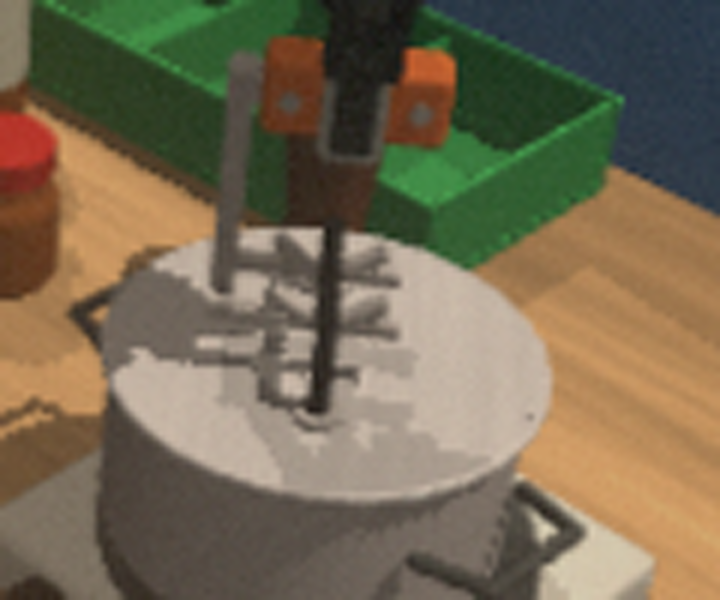

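View pics/c21.png

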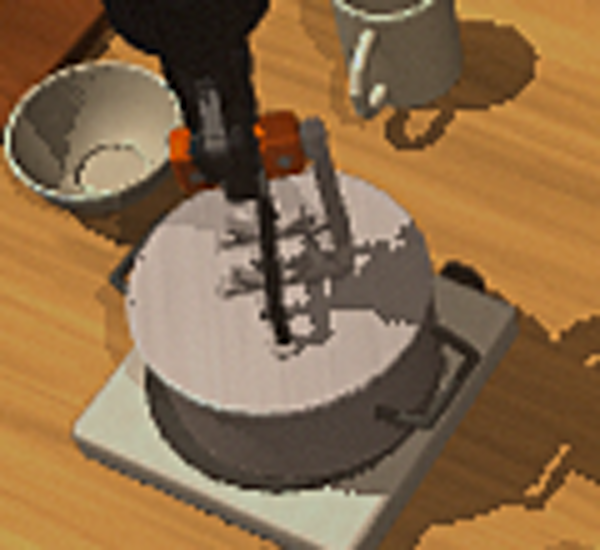

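View pics/w12.png

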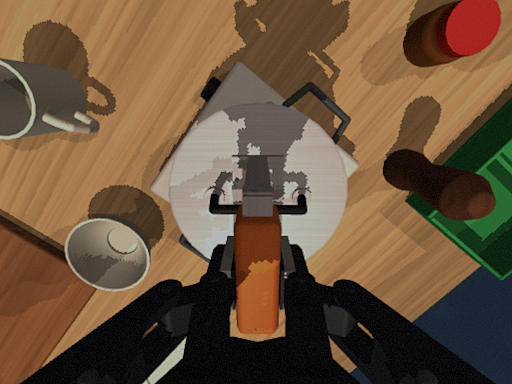

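```bash
python3 - <<'E'
from h import *
d=ld('w12'); 
for k in ('w10','w12'):
    d=ld(k); m=mask(d,(0,0,0),(179,255,38),(205,192,312,218)); print(k,[(c,np.nonzero(m[:,c])[0].mean()) for c in (220,224,228,290,294,298)])
F=[]
for i in range(8):
    get_image('wrist'); o=get_obs(); F.append(np.r_[o['force'],o['moment'],o['eef_pos']])
F=np.array(F); print(np.round(F.mean(0),3),np.round(F.std(0),3)); np.set_printoptions(suppress=True); print(np.round(F[:,:6],2))
E
```

```text
w10 [(220, np.float64(208.75)), (224, np.float64(207.0)), (228, np.float64(208.28571428571428)), (290, np.float64(209.5)), (294, np.float64(209.5)), (298, np.float64(204.0))]
w12 [(220, np.float64(208.14285714285714)), (224, np.float64(208.75)), (228, np.float64(208.75)), (290, np.float64(209.0)), (294, np.float64(209.0)), (298, np.float64(204.5))]
[-0.514  1.265 -4.621  0.359  0.096 -0.02   0.616 -0.238  0.234] [0.659 0.511 0.475 0.034 0.023 0.026 0.    0.    0.   ]
[[-0.45  1.33 -3.99  0.31  0.14  0.02]
 [-1.18  0.83 -4.02  0.39  0.06  0.01]
 [-1.15  1.34 -5.14  0.32  0.09 -0.01]
 [-1.27  1.76 -4.96  0.38  0.07 -0.06]
 [-0.89  1.31 -4.67  0.41  0.09 -0.03]
 [ 0.19  0.18 -4.98  0.33  0.1  -0.04]
 [ 0.35  1.9  -4.09  0.36  0.1  -0.01]
 [ 0.3   1.48 -5.12  0.38  0.11 -0.05]]
```

>>> {"name": "send_rows", "arguments": {"deltas": "0.0002 0 0.0005 0; 0.0002 0 0.0005 0; 0.0002 0 0.0004 0; 0 0 0 0; 0 0 0 0"}}

```text
time: 21.7
eef_pos: [0.6156, -0.2364, 0.2337]
orientation: [-0.668, 0.668, 0.231, -0.231]
force: [-0.1, 0.1, -5.7]
width: 0.0215
```

```bash
cat > fm.py <<'E'
from h import *
np.set_printoptions(suppress=True)
F=[]
for i in range(5):
    get_image('wrist'); o=get_obs(); F.append(np.r_[o['force'],o['moment'],o['eef_pos']])
F=np.array(F); print(round(o['time'],2),np.round(F.mean(0),3),np.round(F.std(0),3))
E
python3 fm.py
```

```text
21.95 [ 0.052 -0.037 -5.637  0.007  0.006 -0.001  0.616 -0.236  0.234] [0.502 0.36  0.208 0.02  0.034 0.019 0.    0.    0.   ]
```

>>> {"name": "send_rows", "arguments": {"deltas": "0 0.0007 0 0; 0 0.0007 0 0; 0 0.0007 0 0; 0 0.0007 0 0; 0 0.0007 0 0"}}

```text
time: 22.58
eef_pos: [0.6156, -0.2363, 0.2302]
orientation: [-0.668, 0.668, 0.231, -0.231]
force: [-0.6, 0.3, -5.5]
width: 0.0216
```

```bash
python3 fm.py
```

```text
22.82 [-0.002 -0.123 -5.479 -0.009 -0.002  0.     0.616 -0.236  0.23 ] [0.744 0.592 0.618 0.027 0.023 0.038 0.    0.    0.   ]
```

>>> {"name": "send_rows", "arguments": {"deltas": "0 0.0008 0 0; 0 0.0008 0 0; 0 0.0008 0 0; 0 0.0008 0 0; 0 0.0008 0 0"}}

```text
time: 23.45
eef_pos: [0.6156, -0.2363, 0.2262]
orientation: [0.668, -0.668, -0.231, 0.231]
force: [-0.5, -0.3, -5.1]
width: 0.0215
```

```bash
python3 fm.py
```

```text
23.7 [-0.021  0.118 -5.703 -0.023  0.013 -0.012  0.616 -0.236  0.226] [0.555 0.308 0.551 0.047 0.024 0.039 0.    0.    0.   ]
```

>>> {"name": "send_rows", "arguments": {"deltas": "0 0.0006 0 0; 0 0.0006 0 0; 0 0.0006 0 0; 0 0.0006 0 0; 0 0.0006 0 0"}}

```text
time: 24.32
eef_pos: [0.6157, -0.2364, 0.2235]
orientation: [-0.668, 0.668, 0.232, -0.231]
force: [0.2, 0.9, -1.5]
width: 0.0212
```

```bash
python3 fm.py
```

```text
24.57 [-0.088  0.149 -1.977 -0.03  -0.017 -0.005  0.616 -0.236  0.223] [0.465 0.456 0.569 0.02  0.015 0.014 0.    0.    0.   ]
```

>>> {"name": "send_rows", "arguments": {"deltas": "0 0.003 0 0; 0 0.004 0 0; 0 0.004 0 0; 0 0.0025 0 0; 0 0.001 0 0"}}

```text
time: 25.2
eef_pos: [0.6156, -0.2363, 0.2085]
orientation: [0.668, -0.668, -0.231, 0.232]
force: [-0.4, -0.3, -1.0]
width: 0.0211
```

```bash
python3 fm.py; python3 - <<'E'
from h import *
d=snap('side','s13');d=snap('scene','sc13');crop('s13',(280,160,400,260),6,'c22');crop('sc13',(120,110,240,220),5,'c23')
E
```

```text
25.45 [-0.376  0.169 -1.982 -0.023 -0.046  0.     0.616 -0.236  0.209] [0.377 0.366 0.206 0.01  0.027 0.01  0.    0.    0.   ]
```

View pics/c22.png

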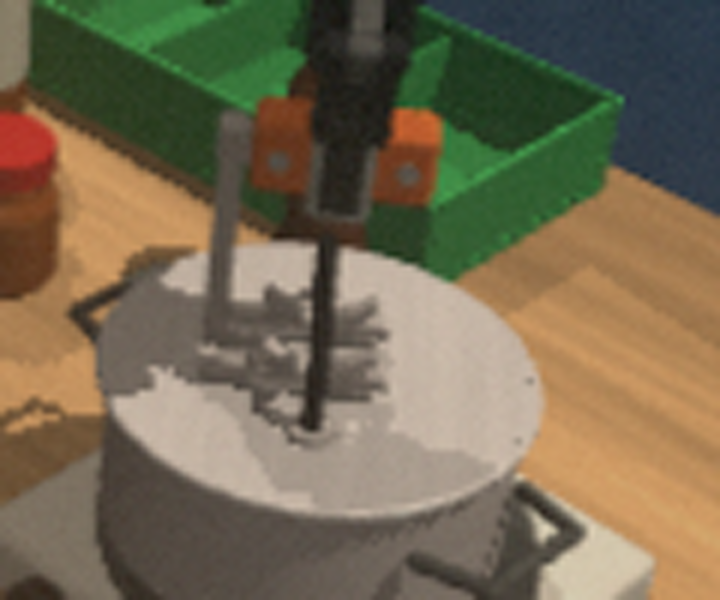

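View pics/c23.png

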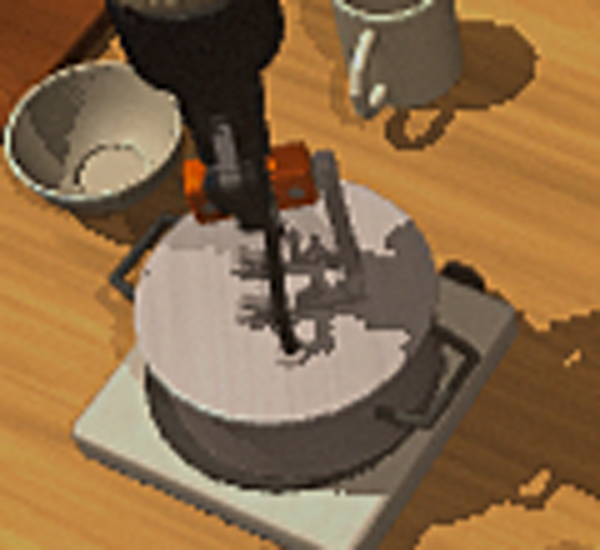

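Lid is level and flush; the prongs float free in the window. Withdraw backwards (+tool z), slowly.

>>> {"name": "send_rows", "arguments": {"deltas": "0 0 0.004 0; 0 0 0.008 0; 0 0 0.01 0; 0 0 0.01 0; 0 0 0.01 0"}}

```text
time: 26.18
eef_pos: [0.5891, -0.2026, 0.2089]
orientation: [0.668, -0.668, -0.232, 0.232]
force: [0.8, -0.1, -1.8]
width: 0.0215
```

>>> {"name": "send_rows", "arguments": {"deltas": "0 0 0.012 0; 0 0 0.012 0; 0 0 0.008 0; 0 0 0.003 0; 0 0 0 0"}}

```text
time: 26.8
eef_pos: [0.5681, -0.1758, 0.2089]
orientation: [-0.668, 0.668, 0.232, -0.231]
force: [0.2, -0.9, -1.8]
width: 0.021
```

>>> {"name": "send_rows", "arguments": {"deltas": "0 -0.01 0 0; 0 -0.015 0 0; 0 -0.02 0 0; 0 -0.015 0 0; 0 -0.005 0 0"}}

```text
time: 27.42
eef_pos: [0.5685, -0.1761, 0.2754]
orientation: [-0.668, 0.669, 0.232, -0.231]
force: [0.2, -0.3, -1.7]
width: 0.0211
```

```bash
python3 - <<'E'
from h import *
d=snap('wrist','w14');d=snap('side','s14');d=snap('scene','sc14');crop('s14',(260,130,400,270),5,'c24');crop('sc14',(120,110,240,220),5,'c25')
st();plan((0.4523,0.0125,0.26),2.7685,n=10)
E
```

```text
t 27.57 p [ 0.5679 -0.1758  0.2737] yaw 2.2378 tilt [-1.e-04  1.e-04 -1.e+00] F [-0.21 -0.09 -1.88] w 0.021 q [-0.06  0.35  0.37  1.66 -0.14  1.16  1.01]
cur [ 0.5679 -0.1758  0.2737] yaw 2.2378 ydir [-1.e-04  1.e-04 -1.e+00] dw [-0.1156  0.1883 -0.0137] dist/row 0.022135813173753172 turn/row deg -3.0407750674404586
0.0026 0.0014 0.0219 -0.0531; 0.0037 0.0014 0.0218 -0.0531; 0.0049 0.0014 0.0215 -0.0531; 0.0060 0.0014 0.0213 -0.0531; 0.0071 0.0014 0.0209 -0.0531; 0.0082 0.0014 0.0205 -0.0531; 0.0093 0.0014 0.0200 -0.0531; 0.0104 0.0014 0.0195 -0.0531; 0.0114 0.0014 0.0189 -0.0531; 0.0124 0.0014 0.0183 -0.0531
```

View pics/c24.png

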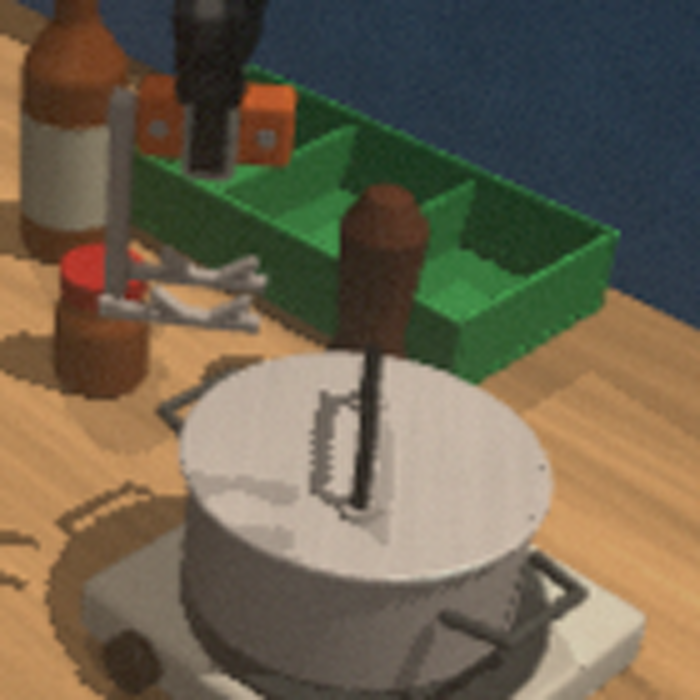

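View pics/c25.png

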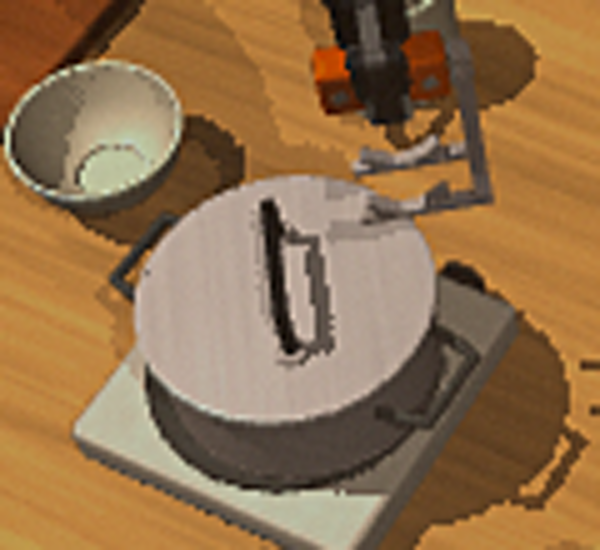

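```bash
python3 - <<'E'
from h import *
s,t=ld('sc14'),ld('s14'); f=lambda c,u0,v0,k:(u0+c[0]/k,v0+c[1]/k)
for a,b in (((266,205),(373,353)),((286,347),(360,503))):
    print(tri((s,f(a,120,110,5)),(t,f(b,260,130,5))))
for z in (.114,.126):
  P=np.array([onz(s,f(q,120,110,5),z)[:2] for q in [(135,310),(150,355),(185,395),(245,420),(310,418),(370,390),(415,345),(437,290),(427,240),(395,208),(340,182),(300,175),(240,183),(190,210),(155,250)]]); 
  Q=np.array([onz(t,f(q,260,130,5),z)[:2] for q in [(180,455),(195,410),(230,378),(290,358),(370,352),(430,362),(490,388),(535,430),(552,480),(530,535),(480,567),(420,580),(350,575),(280,550),(220,515)]]); print(z,circ(P),circ(Q))
E
```

```text
(array([ 0.60565233, -0.24194123,  0.17702468]), [np.float64(0.0017570838615095696), np.float64(0.0017570838615095117)])
(array([ 0.62685433, -0.2340678 ,  0.07695787]), [np.float64(0.0010836206972104304), np.float64(0.0010836206972104881)])
0.114 (array([ 0.61540106, -0.23476866]), np.float64(0.08183287652729214)) (array([ 0.61721726, -0.23993169]), np.float64(0.0818950904623221))
0.126 (array([ 0.62161215, -0.22822294]), np.float64(0.08081403756314161)) (array([ 0.60455134, -0.2489753 ]), np.float64(0.0800258523745263))
```

>>> {"name": "send_rows", "arguments": {"deltas": "0.0026 0 0.022 -0.053; 0.0037 0 0.022 -0.053; 0.005 0 0.0215 -0.053; 0.006 0 0.0213 -0.053; 0.007 0 0.021 -0.053"}}

```text
time: 28.2
eef_pos: [0.5092, -0.0803, 0.2737]
orientation: [0.631, -0.631, -0.319, 0.319]
force: [0.5, -0.4, -2.1]
width: 0.0209
```

>>> {"name": "send_rows", "arguments": {"deltas": "0.008 0 0.0205 -0.053; 0.0093 0 0.02 -0.053; 0.0104 0 0.0195 -0.053; 0.0114 0 0.019 -0.053; 0.0124 0 0.018 -0.053"}}

```text
time: 28.82
eef_pos: [0.4516, 0.0138, 0.2739]
orientation: [-0.583, 0.583, 0.4, -0.399]
force: [0.3, 0.2, -2.3]
width: 0.0211
```

>>> {"name": "send_rows", "arguments": {"deltas": "0 0.02 0 0; 0 0.03 0 0; 0 0.03 0 0; 0 0.02 0 0; 0 0.01 0 0"}}

```text
time: 29.45
eef_pos: [0.4517, 0.013, 0.1629]
orientation: [0.584, -0.584, -0.398, 0.399]
force: [0.0, 0.3, -0.4]
width: 0.0212
```

>>> {"name": "send_rows", "arguments": {"deltas": "0 0 0 0; 0 0 0 0; 0 0 0 0; 0 0 0 0; 0 0 0 0"}}

```text
time: 30.08
eef_pos: [0.4525, 0.0125, 0.164]
orientation: [-0.584, 0.584, 0.399, -0.398]
force: [-0.8, -1.0, -3.0]
width: 0.0215
```

```bash
python3 - <<'E'
from h import *
st();plan((0.4535,0.0125,0.0934),2.7685); d=snap('wrist','w15');
E
```

```text
t 30.07 p [0.4525 0.0125 0.164 ] yaw 2.7678 tilt [ 4.e-04  1.e-04 -1.e+00] F [-0.79 -0.97 -3.02] w 0.0215 q [-0.28  0.22  0.17  2.1  -0.05  0.82  1.12]
cur [0.4525 0.0125 0.164 ] yaw 2.7678 ydir [ 4.e-04  1.e-04 -1.e+00] dw [ 0.001   0.     -0.0706] dist/row 0.014124043825762517 turn/row deg -0.008209464830200765
0.0001 0.0141 -0.0002 -0.0001; 0.0001 0.0141 -0.0002 -0.0001; 0.0001 0.0141 -0.0002 -0.0001; 0.0001 0.0141 -0.0002 -0.0001; 0.0001 0.0141 -0.0002 -0.0001
```

View pics/w15.png

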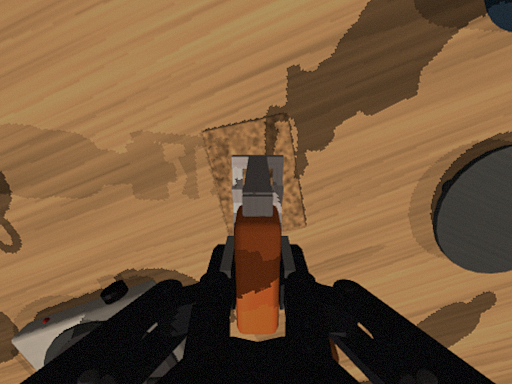

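>>> {"name": "send_rows", "arguments": {"deltas": "0 0.015 -0.0005 0; 0 0.02 -0.0005 0; 0 0.016 0 0; 0 0.009 0 0; 0 0.004 0 0"}}

```text
time: 30.75
eef_pos: [0.453, 0.0121, 0.099]
orientation: [0.584, -0.584, -0.398, 0.399]
force: [-0.5, -0.5, -1.3]
width: 0.0214
```

>>> {"name": "send_rows", "arguments": {"deltas": "0 0.0015 0 0; 0 0.0015 0 0; 0 0.0012 0 0; 0 0.0008 0 0; 0 0.0005 0 0"}}

```text
time: 31.38
eef_pos: [0.4534, 0.0122, 0.0943]
orientation: [-0.584, 0.584, 0.398, -0.398]
force: [0.2, 1.1, -2.2]
width: 0.0214
```

```bash
python3 fm.py
```

```text
31.62 [-0.194 -0.024 -2.133 -0.009 -0.023  0.013  0.453  0.012  0.094] [0.61  0.394 0.515 0.03  0.012 0.013 0.    0.    0.   ]
```

>>> {"name": "send_rows", "arguments": {"deltas": "0 0.0004 0 0; 0 0.0004 0 0; 0 0.0002 0 0; 0 0 0 0; 0 0 0 0"}}

```text
time: 32.25
eef_pos: [0.4534, 0.0122, 0.0934]
orientation: [-0.584, 0.584, 0.398, -0.398]
force: [-1.1, 0.3, 3.1]
width: 0.021
```

```bash
python3 fm.py
```

```text
32.5 [-1.318 -0.551  4.187 -0.091  0.348  0.021  0.453  0.012  0.093] [0.455 0.434 0.685 0.038 0.032 0.032 0.    0.    0.   ]
```

>>> {"name": "send_rows", "arguments": {"deltas": "0 -0.0003 0 0; 0 0 0 0; 0 0 0 0; 0 0 0 0; 0 0 0 0"}}

```text
time: 33.12
eef_pos: [0.4532, 0.0121, 0.0935]
orientation: [0.584, -0.584, -0.398, 0.398]
force: [-0.3, 0.3, -3.2]
width: 0.0213
```

>>> {"name": "send_rows", "arguments": {"deltas": "0 0 0 0; 0 0 0 0; 0 0 0 0; 0 0 0 0; 0 0 0 0", "claw": 0.06}}

```text
time: 33.75
eef_pos: [0.4533, 0.0121, 0.0936]
orientation: [-0.584, 0.584, 0.398, -0.398]
force: [-0.4, 0.1, 1.2]
width: 0.06
```

```bash
python3 fm.py; python3 -c "
from h import *
snap('wrist','w16');snap('side','s16');crop('s16',(150,110,290,260),5,'c26')"
```

```text
34.0 [-0.151  0.125  0.2    0.     0.026  0.018  0.453  0.012  0.094] [0.496 0.386 0.522 0.032 0.03  0.018 0.    0.    0.   ]
```

View pics/c26.png

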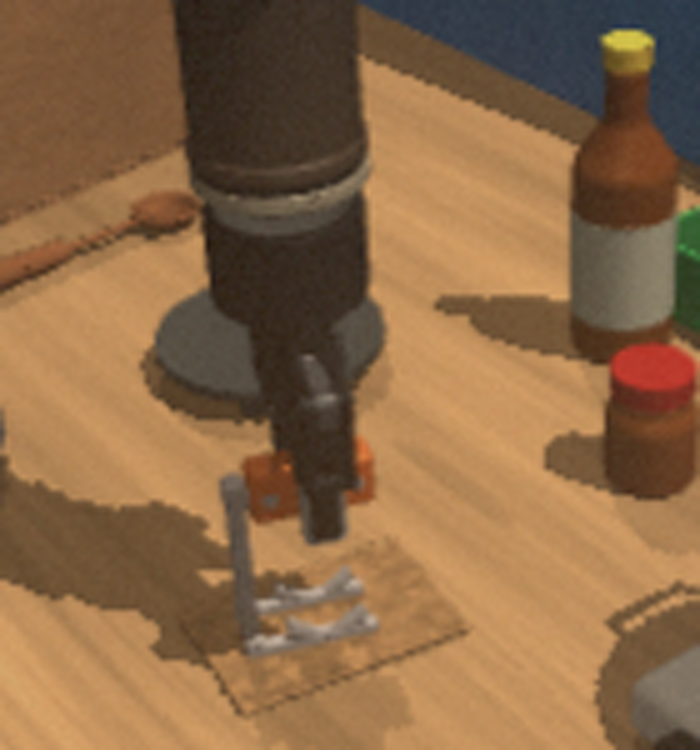

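View pics/w16.png

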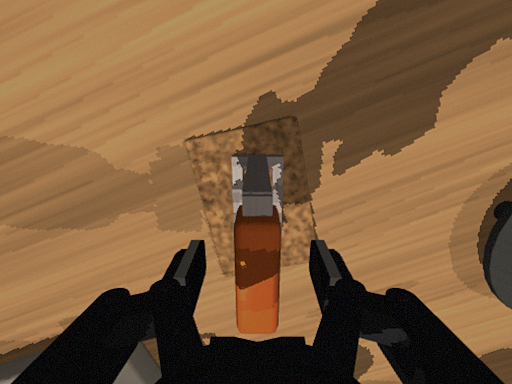

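Released and standing upright. Retreat straight up.

>>> {"name": "send_rows", "arguments": {"deltas": "0 -0.01 0 0; 0 -0.025 0 0; 0 -0.035 0 0; 0 -0.035 0 0; 0 -0.03 0 0"}}

```text
time: 34.72
eef_pos: [0.4534, 0.0121, 0.2307]
orientation: [-0.584, 0.584, 0.399, -0.398]
force: [1.0, 0.7, 0.1]
width: 0.0599
```

>>> {"name": "send_rows", "arguments": {"deltas": "0 -0.015 0 0; 0 -0.005 0 0; 0 0 0 0; 0 0 0 0; 0 0 0 0"}}

```text
time: 35.35
eef_pos: [0.453, 0.0121, 0.2478]
orientation: [0.584, -0.584, -0.398, 0.399]
force: [0.0, 0.7, 0.7]
width: 0.0601
```

```bash
python3 -c "
from h import *
st();snap('wrist','w17');snap('side','s17');snap('scene','sc17')
d=ld('w17')
m=mask(d,(3,180,100),(18,255,255),(230,120,290,260)); r=cv2.minAreaRect(max(cv2.findContours(m,0,2)[0],key=cv2.contourArea)); print(r, onz(d,r[0],.11))
from rim import *
"
```

```text
t 35.35 p [0.453  0.0121 0.2478] yaw 2.7678 tilt [-1.5e-03 -3.0e-04 -1.0e+00] F [0.01 0.75 0.69] w 0.0601 q [-0.3   0.11  0.18  2.   -0.02  1.03  1.09]
((257.0, 185.5), (57.0, 20.0), 90.0) [0.45043631 0.01247069 0.11      ]
```

View pics/sc17.png

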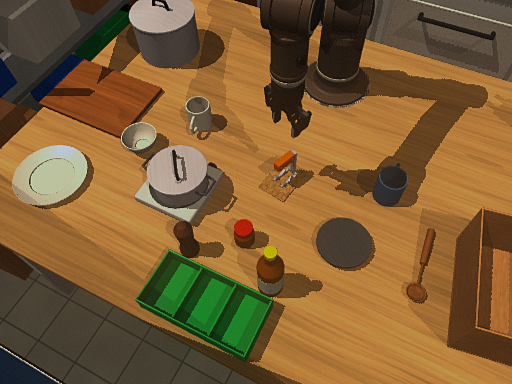

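View pics/s17.png

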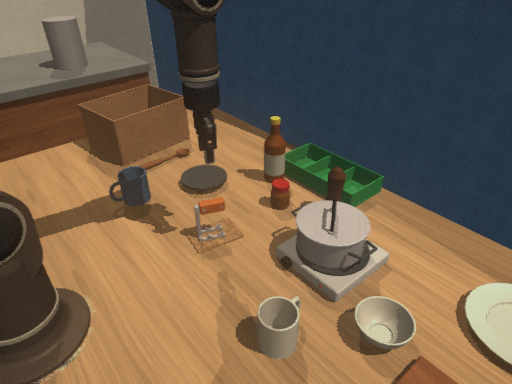

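View pics/w17.png

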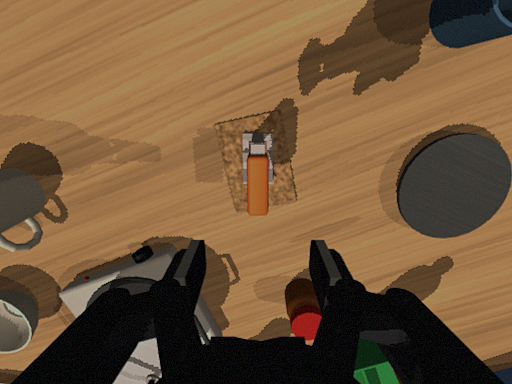

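```bash
python3 - <<'E'
from h import *
s,t=ld('sc14'),ld('s14'); f=lambda c,u0,v0,k:(u0+c[0]/k,v0+c[1]/k)
a=tri((s,f((266,205),120,110,5)),(t,f((360,498),260,130,5)));b=tri((s,f((286,347),120,110,5)),(t,f((373,357),260,130,5)))
print(a,b,(a[0]+b[0])/2)
s,t=ld('sc14'),ld('sc17'); print(np.abs(ld('s14')['frame'][200:290,290:390].astype(int)-ld('s17')['frame'][200:290,290:390]).mean())
E
```

```text
(array([ 0.57705374, -0.26857001,  0.12877482]), [np.float64(0.0004788614184041569), np.float64(0.0004788614184043523)]) (array([ 0.65547197, -0.2067424 ,  0.13279728]), [np.float64(0.0013897759617639424), np.float64(0.0013897759617640905)]) [ 0.61626286 -0.2376562   0.13078605]
2.2774814814814817
```

```bash
python3 -c "
from plant import *
print(job_done())"
```

```text
the job is handed in; nothing more can be done
None
```

The lid is seated in the pot, the lifter stands back on its mat, and the job was handed in at about 35.5 s of the 72 s allowed. No verdict was reported.

**What was done:** I gripped the lifter across its 22 mm, hooked the lid's loop and lifted the lid level; it weighs about 0.4 kg. I carried it to the pot centre found in the two fixed cameras. On the first lowering it touched the rim on one side with about 1.3 N sideways. I shifted it about 1.5 mm, and it then dropped freely to its seat. I backed the prongs out, stood the lifter on the mat, released it and moved clear.

**Checks that agreed:**
- **Seat:** the wrist force fell to the lifter's weight alone (−2.0 N) with the lid at its seated height. The flange outline seen from both cameras gives a top height of about 0.111 m. The text implies 0.114 m for seated and 0.126 m for unseated.
- **Lid:** it looks level in the pictures from both fixed cameras.
- **Lifter:** it stands upright with its grip within 2 to 3 mm of the mat's centre.
- **Surroundings:** the other kitchen things look unmoved in the before and after pictures.

**Checks that disagreed:**
- Finding the loop bar's height from picked end points gave 0.13 m against an expected 0.146 m. I think one picked point was on a loop leg's foot, since the bar also came out too long, so I did not rely on it.
- The two outlines of the seated lid differ by about 5 mm sideways at the nominal height, because the points were picked by eye.
- The loop measured about −0.90 rad from straight ahead, outside the 0.6 rad in the text. I used the measured value and the hook fitted.

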